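# Clamp a die-cast box in the sloped fixture and set the cam clamp's tension

### The arm

A 7-joint arm with a two-finger parallel gripper is mounted at the origin on the work surface. World frame = base frame: x ahead of the robot, y to its left, z up, the work surface at z = 0. Lengths are in m, angles in rad, forces in N, time in s.
With the tool pointing down it reaches from about 0.425 to 1.025 m from the base axis. Payload 3.6 kg.
Tool frame: the origin (TCP) lies midway between the tips of the shut fingers; the grasp point (between the pads) lies 19 mm behind it; z points along the fingers, y is the line along which they close (so a half turn about z gives the same grasp; the last joint's range is limited). The gripper opens to 85 mm and grips with 20 to 120 N. Pads are 22 mm wide; open, the fingers measure 114 mm over their backs; the gripper's body (76 mm by 85 mm) begins 54 mm behind the grasp point. The pads swing forward as they close: fully open they stand 13 mm farther back than shut.
Start: joints at [1.133, 0.591, 0.048, 1.609, -0.033, 0.943, -0.034], TCP at [0.245, -0.682, 0.231] pointing down, gripper open.
Joint ranges: [-2.69, 2.69], [-0.47, 2.24], [-1.27, 1.36], [0.19, 2.51], [-1.53, 4.68], [0.08, 2.07], [-3.09, 3.09]. Speed limits (rad/s): [2.57, 2.57, 3.14, 3.14, 3.14, 3.14, 3.14].

### API

Orientations are given as a unit quaternion [w, x, y, z].
In Python, from workcell import sensors, snapshot, ticket gives the robot as it stands.
- The arm moves only by the tool servo_tool, never from a script. Its argument "increments" is a list of rows, each a list of 7 numbers: the shift along the tool's x, y, z as a fraction of full scale, then the turn, a rotation vector about the tool's x, y, z as a fraction of full scale, then the closure, from -1 (fully open) to 1 (shut), so that 0 is half open. A call has 1 to 10 rows; each row is the pose to reach, as a shift and turn from the pose commanded when the call began, along the tool's axes at that moment; what a row does not reach only later rows make up. Full scale, the value 1, is 150 mm for a shift and pi/2 rad for a turn. A row lasts 1/8 s, in which the tool goes at most 62.5 mm and 10.7 degrees, less where a joint would pass 70% of its speed; a pose out of reach is approached as far as the arm can. A call with a number of a shift or a turn outside -1 to 1 is refused whole. A call with a gripper value outside its range is refused whole. The fingers move at their own pace and stop on an object; "grip_force" is the grip in N (left out, the last holds). Time passes only in rows, so rows that repeat a pose let the fingers close. It gives the time, the measured TCP pose, the force, the opening and the grip force at its end, in the units of the state.
- sensors.sense(): the state, without advancing time (a new reading comes with each control period).
- snapshot(name): name is "side" or "top" or "wrist"; returns a dict with "color" (400x640x3 uint8, red, green, blue), "K" (3x3 intrinsics, pixels), "R" (3x3) and "t" (3): a world point X has camera coordinates R X + t; the wrist camera has in their place "hand_eye" (4x4, takes a point from camera to tool coordinates, whose origin is the TCP and whose axes are the flange's). Camera axes: x right, y down, z forward; pixel columns grow to the right and rows downward; lengths in m; the calibration is good to about 2 mm. A picture is of the moment at which its call begins: read the wrist's pose just before it. There is no depth.
- ticket.hand_in(): hands the job in; it is judged then, once.
The state is a dict: "clock": time; "joint_positions": joint angles; "qd": joint speeds; "tau": joint torques, N m; "position": TCP position; "tool_rot": TCP orientation; "force": force on the tool from outside, world axes, zero at the start; "ft_torque": the same for the moment, N m; "width": finger opening in m; "gripper_force": force on a finger pad.
Only numpy, scipy, OpenCV 4.12 (cv2) and the standard library are available. Lean on these libraries where they do the work, as an engineer would, in place of code of your own. Each camera call takes 0.05 s, during which the arm holds its last target. There are 200 camera calls.

### The job

Clamp the long, narrow die-cast box in the sloped assembly fixture: flip the cam lever open, slide the box in under the strap, screw lid up, so that it lies flat on the deck, fully home against the lower ledge and the side stop. With the lever still open, turn the wing nut clockwise until the rubber foot just comes down onto the box, then flip the lever fully closed so that the cam sets the clamping tension. Leave the other things on the bench where they are.

Things in the scene. Friction and masses are not known exactly. Their poses are not given: they have to be found in the camera images.
- box_mid (a point): Centre of the job: a closed die-cast aluminium box 120 mm long (x), 45 mm wide (y), 30 mm high (z; lid with four screws on top), 0.14 to 0.28 kg, plain metal, alike end for end. It starts flat and lid up on the bench, on the robot's left, at any yaw.
- seat (a point): Where the centre of the box (half-way up) must come, box long axis along x; carries the fixture's axes: x up the slope, y along the deck to the robot's left, z square out of the deck. The fixture is bolted down: dark steel deck 170 x 215 mm sloping 25 degrees, low edge towards the robot, middle 125 mm over the bench. The deck surface is 15 mm below this point (z -0.015).
- lever_pivot (a point): Axis of the cam lever, beside the deck on the side away from the box: 215 mm in -y and 44 mm in -z of seat. The lever turns about the fixture's y axis, so its knob moves in a plane square to y, 55 mm outside the deck's edge.
- lever_grip (a point): Centre of the ball knob (black, 26 mm diameter) at the end of the lever, 95 mm from the pivot. The rest of the handle is a steel bar 14 mm wide (along the fixture's y) and 10 mm thick.
- lever (a joint): Angle of the cam lever, rad. 0 closed: the knob points down the slope to the robot (fixture -x), 10 degrees up from the deck's plane. It opens by swinging up and away from the robot to 1.5, fully open, where it stands nearly square to the deck. It starts at 0 to 0.12 and stays where it is left; 2 to 4 N at the knob moves it. Closing draws the strap, nut and foot 5 mm down.
- nut_grip (a point): On the axis of the wing nut (square to the deck, 85 mm in -y of seat), 3 mm above the middle of its wings: one steel bar 64 mm long (y axis of this point), 22 mm thick, 30 mm high (18 mm below to 12 mm above this point). Under it a flange of 36 mm diameter, 4 mm thick, then the strap. A guide pillar stands 50 mm from this axis in -y, its top below the wings.
- nut (a joint): Turn of the wing nut, rad, growing clockwise seen from above (screwing down), range 0 to 7. It starts slack at 0.6 to 1.7. Each rad lowers nut, strap and foot by 1.27 mm. With the lever open the foot just touches the box at 4.5. It takes 0.2 N m to turn and stays where it is left.
- foot_pad (a point): Centre of the underside of the rubber foot, 22 mm across, on a spring spindle in the strap's nose over the middle of the box; 15 mm above seat when it touches the box. Lever open, it starts 3.5 to 5 mm clear of the lid. The spring gives 6 N per mm: with the nut rightly set, closing the lever presses the box with about 30 N.
- ledge_face (a point): Middle of the face of the lower ledge (12 mm high, 64 mm long) that the lower end of the box rests against: 60 mm down the slope from seat. There are no walls but this and the side stop: the box comes in from the +y side, sliding on or just over the deck, under the foot.
- stop_face (a point): Middle of the face of the side stop, a block 26 mm long (along the slope) and 14 mm high, that the box's side touches near its upper end: 22.5 mm in -y and 36 mm up the slope from seat.
- strap_nose (a point): Middle of the strap over the box: a steel bar 19 mm wide there, 26 mm at the nut, that crosses the middle of the box along y from the nut; 10 mm thick, a spindle end standing 10 mm above this point (foot free). It leaves the box's two ends free to be held (grip about 40 mm from the middle, lower end).
- squarebox: Bystander: square die-cast aluminium box 92 x 92 x 34 mm with two black knobs on its lid; origin under its centre.
- multimeter: Bystander: black handheld multimeter lying on its back, 150 x 74 x 44 mm (x long); origin under its centre.
- flux_jar: Bystander: small white jar with a black cap, 44 mm diameter, 40 mm high, standing near the fixture; origin under its centre.
- solder_spool: Bystander: spool of solder standing on its flange in front of the fixture, 60 mm diameter, 48 mm high; origin under its centre.
- screwdriver: Bystander: screwdriver 170 mm long with black handle, lying beside the fixture; x along it.
- board: Bystander: populated circuit board 100 x 70 mm, 22 mm high, lying at the back left; origin under its centre.
- parts_tray: Bystander: grey open tray 90 x 120 x 30 mm, beside the fixture's front; origin under its centre.
Mind the look-alikes: they are no part of the job. What is shaped like the part that bears box_mid but brown or pink is not meant.

How it is judged:
On the way, in this order (a step that is already met when the one before it is completed fails the run):
1. the cam lever is flipped open (value of joint lever above 1.3 rad), for 0.1 s.
2. with the lever open, the box lies home in the fixture (value of joint lever above 1.2 rad and x of box_mid in the frame of seat between -0.005 and 0.005 m and y of box_mid in the frame of seat between -0.005 and 0.005 m and z of box_mid in the frame of seat below 0.003 m), for 0.2 s.
3. with the lever still open, the nut is run down until the foot meets the box (value of joint lever above 1.2 rad and value of joint nut between 3.6 and 5.6 rad), for 0.2 s.
At the end, for the whole second after the job is handed in: Lever closed (under 0.15 rad), nut at 3.6 to 5.6 rad, foot pressing the box with 18 to 45 N; box lid up, flat on the deck against ledge and side stop (5 mm along the deck, 3 mm in height, 0.07 rad) and at rest; no bystander pushed more than 40 mm or knocked over (value of joint lever below 0.15 rad and value of joint nut between 3.6 and 5.6 rad and contact force between foot and castbox between 18 and 45 N and x of box_mid in the frame of seat between -0.005 and 0.005 m and y of box_mid in the frame of seat between -0.005 and 0.005 m and z of box_mid in the frame of seat between -0.003 and 0.003 m and angle between the x axis of box_mid and the x axis of seat, either way round below 0.07 rad and angle between box_mid's own z axis and vertical below 0.7 rad and linear speed of castbox below 0.02 m/s); the robot touches nothing.
It fails at once if a bystander is pushed away or knocked over (distance of any of squarebox, multimeter, flux_jar, solder_spool, screwdriver, board, parts_tray from where it was at the start of the episode above 0.04 m or angle between any of solder_spool, flux_jar's own z axis and vertical above 0.7 rad).
It also fails if it takes over 72 s, if anything falls off the work surface, if the arm or the gripper's body presses on something with over 40 N, if the wrist force passes 120 N, or if a joint passes its speed limit or range.

## Working session

There is one attempt and no reset: what is moved stays moved. The work goes in short steps, Python scripts to look and compute and a tool call to move; the robot and the scene stay as the last step left them, time stands still between calls to the robot, and variables do not carry over. Pictures are saved under pics/ and viewed, at most 10 in all, crops included, and the job is handed in when it is done.

Besides the shell and the picture viewer there is one more tool, called as name(argument=value, ...), one argument or row to a line, values as JSON. servo_tool: Moves the arm, as the interface text tells. Shift numbers are shares of 150 mm and turn numbers shares of pi/2 rad, none past 1 either way. Its arguments: {"type":"object","properties":{"increments":{"type":"array","items":{"type":"array","items":{"type":"number","minimum":-1,"maximum":1}}},"grip_force":{"type":"number"}},"required":["increments"]}

```bash
mkdir -p pics; ls
python3 - <<'E'
from workcell import sensors, snapshot
import cv2, numpy as np
s=sensors.sense(); print(s)
for n in ("side","top"):
    d=snapshot(n); cv2.imwrite(f"pics/{n}0.png",d["color"][:,:,::-1]); np.savez(f"{n}0.npz",**d)
    print(n,d["K"].tolist(),d["R"].tolist(),d["t"].tolist())
d=snapshot("wrist"); print(d["K"].tolist(), d["hand_eye"].tolist())
E
```

```text
pics
{'clock': 0.0, 'joint_positions': array([ 1.13246052,  0.59212446,  0.04827691,  1.60986216, -0.03331812,
        0.94269938, -0.03368353]), 'qd': array([ 0.0007954 , -0.00071076, -0.00066538, -0.00015308, -0.00031406,
       -0.00119875,  0.0006635 ]), 'tau': array([ 1.97726367e-04, -5.48691952e+01,  1.54624198e+00, -1.98121297e+01,
        9.35975084e-03,  8.53687059e-03, -1.13533605e-05]), 'position': array([ 0.24481638, -0.68151234,  0.23012158]), 'tool_rot': array([-1.11760635e-03,  9.85163225e-01,  1.71616171e-01, -2.46334276e-04]), 'force': array([0.64520146, 0.52907618, 0.07029115]), 'ft_torque': array([-0.02786954, -0.00784836, -0.00069026]), 'gripper_force': 0.0, 'width': 0.08562742644831861}
side [[488.61101576837024, 0.0, 313.8066256373355], [0.0, 488.61101576837024, 204.61092934756633], [0.0, 0.0, 1.0]] [[-0.971590641122913, -0.2360567038622523, 0.01699584196372597], [-0.18639423167533023, 0.7189750596584991, -0.6695760255469286], [0.14583832308597888, -0.6537217268461764, -0.7425490471132011]] [0.4874724305871852, 0.15285450923114086, 1.463424094162224]
top [[401.99810375963216, 0.0, 329.244592864982], [0.0, 401.99810375963216, 195.03308546042982], [0.0, 0.0, 1.0]] [[0.03286680562661428, -0.9994421654171416, 0.005927147222515117], [-0.9770070036062365, -0.033377847380804716, -0.21057833271395054], [0.21065870025295866, 0.0011301727826833654, -0.97755901853403]] [0.029190095003627674, 0.533945894030099, 1.113972732819694]
[[309.8886976657764, 0.0, 318.79531881969393], [0.0, 309.8886976657764, 198.53329028016097], [0.0, 0.0, 1.0]] [[0.001032113637208873, -0.9535831244155233, -0.3011281447679152, 0.07698162583165906], [0.999999034399075, 0.0012644244212331515, -0.0005765689876705915, 0.0010469465898145236], [0.0009305602368693531, -0.30112725891358555, 0.9535835086644657, -0.14247525090441096], [0.0, 0.0, 0.0, 1.0]]
```

View pics/side0.png

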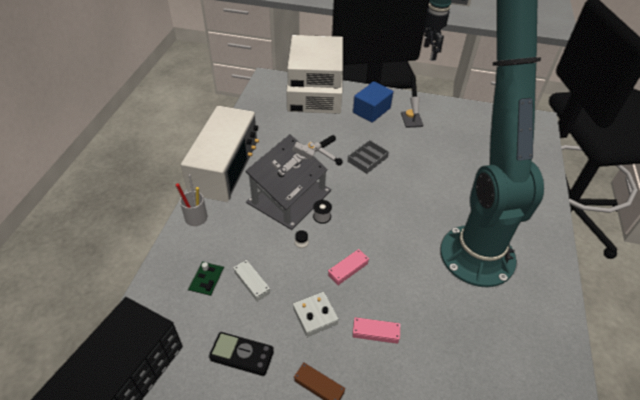

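View pics/top0.png

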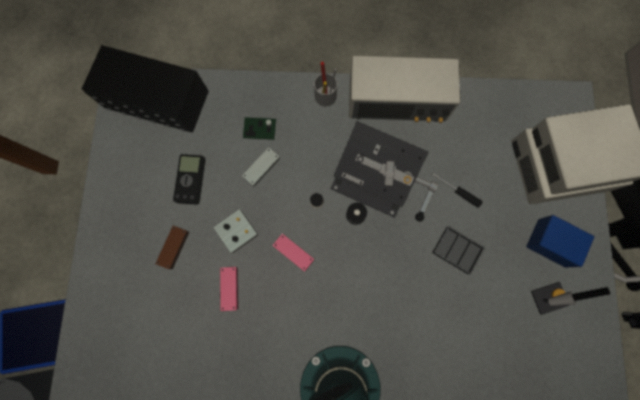

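Run:
```python
import cv2, numpy as np
t=cv2.imread("pics/top0.png"); s=cv2.imread("pics/side0.png")
def c(im,x,y,w,h,k):
    o=cv2.resize(im[y:y+h,x:x+w],None,fx=k,fy=k,interpolation=cv2.INTER_CUBIC)
    o=cv2.convertScaleAbs(o,alpha=1.6)
    for i in range(0,w,10):
        cv2.line(o,(i*k,0),(i*k,6 if (x+i)%20 else 14),(0,255,255),1)
        if (x+i)%20==0: cv2.putText(o,str(x+i),(i*k,24),0,.35,(0,255,255))
    for i in range(0,h,10):
        cv2.line(o,(0,i*k),(6,i*k),(0,255,255),1)
        if (y+i)%20==0: cv2.putText(o,str(y+i),(10,i*k+4),0,.35,(0,255,255))
    return o
a=c(t,320,110,130,120,3); b=c(s,240,120,130,120,3)
A=np.hstack([cv2.resize(a,(400,370)),cv2.resize(b,(400,370))])
e=c(t,230,140,80,56,4); f=c(s,220,250,80,56,4)
B=np.zeros((224,800,3),np.uint8); B[:,:320]=e; B[:,400:720]=f
cv2.imwrite("pics/crop0.png",np.vstack([A,B]))
```

```text
(no output)
```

View pics/crop0.png

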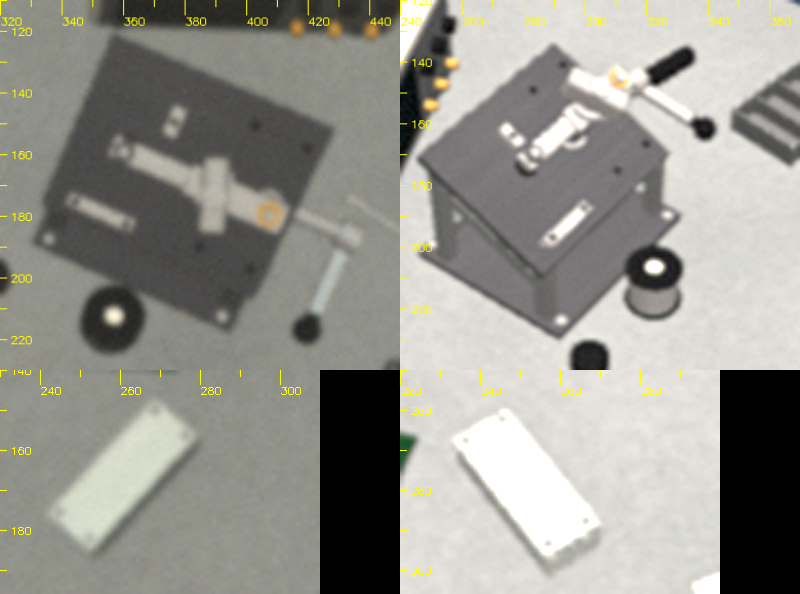

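```bash
cat > h.py <<'E'
import numpy as np
from scipy.spatial.transform import Rotation as Ro
from scipy.optimize import least_squares
def cam(n):
    d=np.load(n+"0.npz"); return d["K"],d["R"],d["t"]
def proj(c,X):
    K,R,t=c; p=(np.atleast_2d(X)@R.T+t)@K.T; return p[:,:2]/p[:,2:]
def ray(c,uv,z):
    K,R,t=c; o=-R.T@t; out=[]
    for u in np.atleast_2d(uv):
        d=R.T@np.linalg.inv(K)@[*u,1]; out.append(o+d*(z-o[2])/d[2])
    return np.array(out)
def wcam(d,s):
    q=s["tool_rot"]; T=np.eye(4); T[:3,:3]=Ro.from_quat(q[[1,2,3,0]]).as_matrix(); T[:3,3]=s["position"]
    M=np.linalg.inv(T@d["hand_eye"]); return d["K"],M[:3,:3],M[:3,3]
def fixR(yaw): return Ro.from_euler("ZY",[yaw,-np.radians(25)]).as_matrix()
E
python3 - <<'E'
from h import *
T,S=cam("top"),cam("side")
print("box top", ray(T,[(269.2,147.2),(280,156.2),(252.9,185.5),(241.7,175.5)],.03).round(4).tolist())
print("box side", ray(S,np.array([(105,38),(52,70),(200,153),(148,190)])/4+[220,250],.03).round(4).tolist())
# p: x y z yaw xc nutz theta
def pts(p):
    R=fixR(p[3]); xc=p[4]; a=np.radians(10)+p[6]
    L=np.array([[xc+.085,.055,-.015],[xc+.085,-.16,-.015],[xc-.085,.055,-.015],[xc-.085,-.16,-.015],
     [-.095*np.cos(a),-.215,-.044+.095*np.sin(a)],[0,-.085,p[5]],[-.066,0,-.003],[.036,-.029,-.001]])
    return L@R.T+p[:3]
t=np.array([[357.3,121.7],[427.9,151.9],[333.8,176.1],[401.7,205.4],[419.5,216.3],[389,173.1],[352,178.7],[376.7,149.1]])
s=np.array([[245.2,171.7],[289.4,134.3],[285.2,209.1],[326.8,169.4],[338.5,161.3],[304.8,149],[294.1,192.3],[np.nan,np.nan]])
f=lambda p: np.nan_to_num(np.r_[proj(T,pts(p))-t,proj(S,pts(p))-s]).ravel()
r=least_squares(f,[.7,-.1,.15,-.4,0,.04,.05],loss="soft_l1")
print(r.x.round(4)); print(f(r.x).reshape(2,8,2).round(1).tolist()); print(pts(r.x).round(3)[4:6])
E
```

```text
box top [[0.6816, 0.2354, 0.03], [0.6541, 0.2008, 0.03], [0.5598, 0.2764, 0.03], [0.5895, 0.3122, 0.03]]
box side [[0.6524, 0.2037, 0.03], [0.6797, 0.2393, 0.03], [0.5581, 0.2791, 0.03], [0.5835, 0.3156, 0.03]]
[ 6.256e-01 -3.970e-02  1.344e-01 -3.961e-01 -1.000e-04  8.200e-02
  1.678e-01]
[[[-1.0, -0.8], [0.6, -0.0], [-0.9, 0.4], [0.5, 1.8], [0.1, 0.5], [0.3, 0.6], [0.6, 0.1], [0.0, 0.5]], [[-0.7, -1.1], [-0.4, -0.4], [0.1, 0.6], [0.1, 0.5], [-0.6, -0.1], [-0.8, -0.3], [-0.8, 0.6], [0.0, 0.0]]]
[[ 0.473 -0.209  0.086]
 [ 0.561 -0.105  0.209]]
```

```bash
cat >> h.py <<'E'
from workcell import sensors
def now():
    s=sensors.sense(); return np.array(s["position"]),Ro.from_quat(np.array(s["tool_rot"])[[1,2,3,0]])
P=dict(x=.626,y=-.040,z=.137,yaw=-.396)
def seat(): return np.array([P["x"],P["y"],P["z"]]),fixR(P["yaw"])
def F(v): o,R=seat(); return o+R@np.array(v,float)     # fixture point -> world
def toF(X): o,R=seat(); return R.T@(np.array(X)-o)
def tool(lean=0,flip=False,spin=0):
    """tool z into the deck, tool x uphill; lean>0 moves the body downhill (about fixture y); lean=-25deg -> vertical"""
    R=seat()[1]; l=np.radians(lean)
    z=R@np.array([np.sin(l),0,-np.cos(l)]); y=-R[:,1]; x=np.cross(y,z)
    r=Ro.from_matrix(np.c_[x,y,z])
    return r*Ro.from_euler("z",spin+(np.pi if flip else 0))
def plan(wps,start=None):
    """wps: (pos,Rot); prints, per waypoint, calls of shift/turn in units, moving <=150 mm, <=80deg a call"""
    p,r=start or now()
    for X,Q in wps:
        while True:
            d=r.inv().apply(X-p)/.15; w=(r.inv()*Q).as_rotvec()/(np.pi/2)
            k=max(1,np.abs(d).max(),np.linalg.norm(w)/.9)
            a=np.round(np.r_[d,w]/np.ceil(k-1e-6),3)
            n=int(np.ceil(max(np.linalg.norm(a[:3])*.15/.0625,np.linalg.norm(a[3:])*90/10.7)))
            print(a.tolist(),"rows>=",n)
            p=p+r.apply(a[:3]*.15); r=r*Ro.from_rotvec(a[3:]*np.pi/2)
            if k<=1+1e-6: break
    print("ends",p.round(4))
E
python3 - <<'E'
from h import *
K=np.array([.473,-.209,.087]); q=tool(-25)
print(toF(K).round(4), q.as_matrix().round(3).tolist())
plan([(K+[0,0,.10],q),(K+[0,0,-.016],q)])
E
```

```text
[-0.09   -0.2149 -0.0132] [[0.923, -0.386, -0.0], [-0.386, -0.923, 0.0], [-0.0, 0.0, -1.0]]
[0.832, -0.817, 0.098, -0.0, 0.0, 0.157] rows>= 3
[0.608, -0.996, 0.098, -0.0, 0.0, 0.157] rows>= 3
[0.173, -0.557, 0.049, -0.0, 0.0, 0.079] rows>= 2
[0.103, -0.574, 0.048, -0.001, 0.001, 0.079] rows>= 2
[-0.0, 0.0, 0.773, 0.0, -0.0, -0.0] rows>= 2
ends [ 0.473  -0.209   0.0711]
```

servo_tool(
  increments=[
    [0.832,-0.817,0.098,0,0,0.157,-0.3],
    [0.832,-0.817,0.098,0,0,0.157,-0.3],
    [0.832,-0.817,0.098,0,0,0.157,-0.3],
    [0.832,-0.817,0.098,0,0,0.157,-0.3],
  ],
  grip_force=25,
)

```text
clock: 0.65
position: [0.3244, -0.5192, 0.2157]
tool_rot: [-0.002, 0.999, 0.053, 0.0]
force: [0.5, -0.8, -0.4]
width: 0.0553
gripper_force: 0.0
```

servo_tool(
  increments=[
    [0.608,-0.996,0.098,0,0,0.157,-0.3],
    [0.608,-0.996,0.098,0,0,0.157,-0.3],
    [0.608,-0.996,0.098,0,0,0.157,-0.3],
    [0.608,-0.996,0.098,0,0,0.157,-0.3],
  ],
)

```text
clock: 1.15
position: [0.3993, -0.3634, 0.2014]
tool_rot: [-0.001, 0.998, -0.07, -0.0]
force: [0.1, -0.2, -0.4]
width: 0.056
gripper_force: 0.0
```

servo_tool(
  increments=[
    [0.28,-0.99,0.098,0,0,0.158,-0.3],
    [0.28,-0.99,0.098,0,0,0.158,-0.3],
    [0.28,-0.99,0.098,0,0,0.158,-0.3],
    [0.28,-0.99,0.098,0,0,0.158,-0.3],
  ],
)

```text
clock: 1.65
position: [0.4619, -0.2259, 0.1871]
tool_rot: [0.0, 0.981, -0.195, 0.0]
force: [-0.5, -0.7, 0.1]
width: 0.0555
gripper_force: 0.0
```

Run:
```python
from h import *
from workcell import snapshot
import cv2
p,r=now(); print(p,r.as_matrix().round(3).tolist())
s=sensors.sense(); d=snapshot("wrist"); c=wcam(d,s); np.savez("w0.npz",K=c[0],R=c[1],t=c[2])
im=d["color"][:,:,::-1].copy(); cv2.imwrite("pics/w0.png",im)
for v in [(0,0,.015),(-.06,0,-.003),(.036,-.0225,-.001),(0,-.085,.08),(.085,.055,-.015),(.085,-.16,-.015),(-.085,.055,-.015),(-.085,-.16,-.015)]: print(v,proj(c,F(v)).round(1))
K=np.array([.473,-.209,.087]); print(proj(c,K)); q=tool(-25)
plan([(K+[0,0,.10],q),(K+[0,0,-.016],q)])
```

```text
[ 0.46185357 -0.22587792  0.18707954] [[0.924, -0.383, 0.0], [-0.383, -0.924, -0.0], [0.0, 0.0, -1.0]]
(0, 0, 0.015) [[-105.6  106.9]]
(-0.06, 0, -0.003) [[ -4.5 172.8]]
(0.036, -0.0225, -0.001) [[-94.9  27.2]]
(0, -0.085, 0.08) [[-57.2 182.2]]
(0.085, 0.055, -0.015) [[-339.9 -105.7]]
(0.085, -0.16, -0.015) [[ 148.7 -103.6]]
(-0.085, 0.055, -0.015) [[-39.3 187.8]]
(-0.085, -0.16, -0.015) [[225.8 188.9]]
[[293.6546416 195.1676894]]
[0.025, -0.147, 0.002, 0.001, -0.0, -0.0] rows>= 1
[-0.0, 0.001, 0.773, -0.0, -0.0, -0.0] rows>= 2
ends [ 0.473  -0.2091  0.071 ]
```

View pics/w0.png

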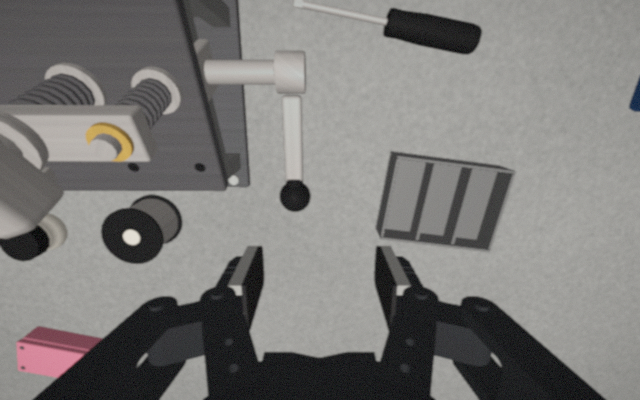

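servo_tool(
  increments=[
    [0.025,-0.14,0,0,0,0,-0.3],
    [0.025,-0.14,0.3,0,0,0,-0.3],
    [0.025,-0.14,0.6,0,0,0,-0.3],
    [0.025,-0.14,0.775,0,0,0,-0.3],
    [0.025,-0.14,0.775,0,0,0,-0.3],
    [0.025,-0.14,0.775,0,0,0,0.6],
    [0.025,-0.14,0.775,0,0,0,0.6],
    [0.025,-0.14,0.775,0,0,0,0.6],
    [0.025,-0.14,0.775,0,0,0,0.6],
    [0.025,-0.14,0.775,0,0,0,0.6],
  ],
)

```text
clock: 2.95
position: [0.4735, -0.2091, 0.0715]
tool_rot: [0.0, 0.98, -0.197, 0.001]
force: [2.5, -1.1, 1.3]
width: 0.0246
gripper_force: 24.5
```

Run:
```python
from h import *
p,r=now(); s=sensors.sense(); print(p,s["width"],s["gripper_force"],s["force"],r.as_matrix().round(3).tolist())
G=r.apply([0,0,-.019])+p; g=toF(G); print("grasp F",g.round(4))
piv=np.array([0,-.215,-.044]); v=g-piv; a0=np.arctan2(v[2],-v[0]); print("angle",a0-np.radians(10),np.hypot(v[0],v[2]))
for a in np.linspace(a0,np.radians(10)+1.52,16)[1:]:
    t=piv+[-.095*np.cos(a),0,.095*np.sin(a)]
    d=r.inv().apply(F(t)-G)/.15; print(round(a-np.radians(10),2),d.round(2).tolist())
```

```text
[ 0.47351099 -0.20913085  0.07153412] 0.024552504518959312 24.536760449409485 [ 2.54938398 -1.14599152  1.29586773] [[0.922, -0.386, 0.003], [-0.386, -0.922, -0.001], [0.003, 0.0, -1.0]]
grasp F [-0.0881 -0.2149 -0.0102]
angle 0.19189808587423343 0.09432998728650073
0.28 [-0.01, 0.0, -0.06]
0.37 [-0.0, 0.0, -0.11]
0.46 [0.01, 0.0, -0.17]
0.55 [0.02, 0.0, -0.22]
0.63 [0.04, 0.0, -0.27]
0.72 [0.06, 0.0, -0.33]
0.81 [0.09, 0.0, -0.37]
0.9 [0.12, 0.0, -0.42]
0.99 [0.16, 0.0, -0.46]
1.08 [0.19, 0.0, -0.5]
1.17 [0.24, 0.0, -0.54]
1.25 [0.28, 0.0, -0.57]
1.34 [0.33, 0.0, -0.6]
1.43 [0.38, 0.0, -0.63]
1.52 [0.43, 0.0, -0.65]
```

servo_tool(
  increments=[
    [-0.01,0,-0.06,0,0,0,0.6],
    [0,0,-0.11,0,0,0,0.6],
    [0.01,0,-0.17,0,0,0,0.6],
    [0.02,0,-0.22,0,0,0,0.6],
    [0.04,0,-0.27,0,0,0,0.6],
    [0.06,0,-0.33,0,0,0,0.6],
    [0.09,0,-0.37,0,0,0,0.6],
    [0.12,0,-0.42,0,0,0,0.6],
    [0.16,0,-0.46,0,0,0,0.6],
    [0.19,0,-0.5,0,0,0,0.6],
  ],
)

```text
clock: 4.2
position: [0.4971, -0.219, 0.146]
tool_rot: [-0.0, 0.98, -0.197, -0.002]
force: [-1.4, 1.2, -4.0]
width: 0.0242
gripper_force: 24.7
```

servo_tool(
  increments=[
    [0.05,0,-0.04,0,0,0,0.6],
    [0.09,0,-0.07,0,0,0,0.6],
    [0.14,0,-0.1,0,0,0,0.6],
    [0.19,0,-0.13,0,0,0,0.6],
    [0.24,0,-0.15,0,0,0,0.6],
    [0.25,0,-0.15,0,0,0,0.6],
  ],
)

```text
clock: 4.95
position: [0.5342, -0.2346, 0.169]
tool_rot: [0.0, 0.98, -0.197, 0.001]
force: [0.1, -0.1, -0.4]
width: 0.0169
gripper_force: 0.0
```

Run:
```python
from h import *
p,r=now(); s=sensors.sense(); print(p,s["width"],s["gripper_force"],s["force"])
G=r.apply([0,0,-.019])+p; g=toF(G); print("grasp F",g.round(4))
v=g-np.array([0,-.215,-.044]); print("angle",np.arctan2(v[2],-v[0])-np.radians(10),np.hypot(v[0],v[2]))
```

```text
[ 0.5341864  -0.23456051  0.16896281] 0.016913617207244974 0.0 [ 0.13764233 -0.05670099 -0.43351046]
grasp F [ 0.0128 -0.2149  0.0503]
angle 1.5307397195507755 0.09514204364936006
```

servo_tool(
  increments=[
    [0,0,-0.3,0,0,0,0.6],
    [-0.3,0,-0.6,0,0,0,0.6],
    [-0.3,0,-0.6,0,0,0,0.6],
    [-0.3,0,-0.6,0,0,0,0.6],
  ],
)

```text
clock: 5.45
position: [0.4916, -0.2165, 0.2583]
tool_rot: [-0.0, 0.98, -0.197, 0.0]
force: [-0.1, -0.9, 0.2]
width: 0.017
gripper_force: 0.0
```

Run:
```python
from h import *
from workcell import snapshot
import cv2
s=sensors.sense(); d=snapshot("wrist"); c=wcam(d,s); np.savez("w1.npz",K=c[0],R=c[1],t=c[2])
print(s["position"])
im=d["color"][:,:,::-1].copy(); cv2.imwrite("pics/w1.png",im)
for th in (.8,1.0,1.2,1.4,1.5):
    a=th+np.radians(10); print(th,proj(c,F([-.095*np.cos(a),-.215,-.044+.095*np.sin(a)])).round(0))
for v in [(0,-.215,-.044),(0,-.085,.08),(0,-.135,.05),(-.06,0,-.003),(-.085,-.16,-.015),(.085,-.16,-.015)]: print(v,proj(c,F(v)).round(1))
```

```text
[ 0.49164281 -0.21653129  0.25827589]
0.8 [[318. 203.]]
1.0 [[318. 196.]]
1.2 [[318. 183.]]
1.4 [[318. 164.]]
1.5 [[318. 152.]]
(0, -0.215, -0.044) [[318.5 104.1]]
(0, -0.085, 0.08) [[115.9 191.1]]
(0, -0.135, 0.05) [[206.2 163.5]]
(-0.06, 0, -0.003) [[ 97.1 181.3]]
(-0.085, -0.16, -0.015) [[266.3 192.6]]
(0.085, -0.16, -0.015) [[237.9   6. ]]
```

View pics/w1.png

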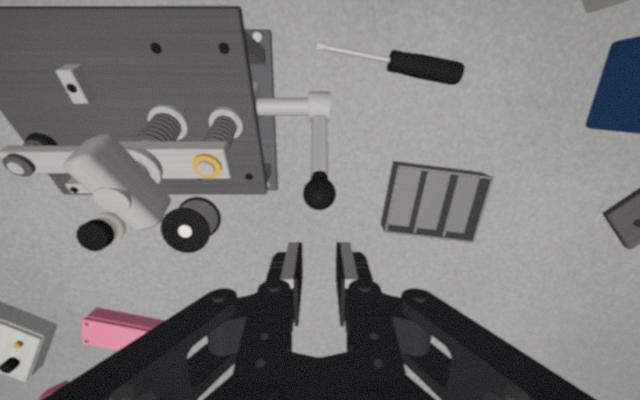

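servo_tool(
  increments=[
    [-0.2,0,0,0,0,0,1],
    [-0.2,0,0.36,0,0,0,1],
    [-0.2,0,0.72,0,0,0,1],
    [-0.2,0,0.72,0,0,0,1],
    [-0.12,0,0.72,0,0,0,1],
    [-0.05,0,0.72,0,0,0,1],
    [0.0,0,0.72,0,0,0,1],
    [0.05,0,0.72,0,0,0,1],
    [0.1,0,0.72,0,0,0,1],
    [0.13,0,0.72,0,0,0,1],
  ],
)

```text
clock: 6.75
position: [0.5077, -0.2235, 0.1522]
tool_rot: [-0.001, 0.98, -0.197, -0.003]
force: [-11.5, 4.7, 8.8]
width: 0.0002
gripper_force: 4.3
```

servo_tool(
  increments=[
    [0,0,0,0,0,0,1],
    [0.01,0,0,0,0,0,1],
    [0.01,0,0,0,0,0,1],
  ],
)

```text
clock: 7.12
position: [0.5075, -0.2234, 0.1516]
tool_rot: [-0.001, 0.98, -0.197, -0.004]
force: [-8.8, 3.9, 6.5]
width: -0.0
gripper_force: 2.4
```

servo_tool(
  increments=[
    [-0.2,0,0,0,0,0,-0.3],
    [-0.3,0,-0.4,0,0,0,-0.3],
    [-0.3,0,-0.72,0,0,0,-0.3],
    [-0.3,0,-0.72,0,0,0,-0.3],
    [-0.3,0,-0.72,0,0,0,-0.3],
  ],
)

```text
clock: 7.75
position: [0.4707, -0.2078, 0.2597]
tool_rot: [0.0, 0.98, -0.197, 0.002]
force: [0.8, 0.7, -0.7]
width: 0.0556
gripper_force: 0.0
```

Run:
```python
from h import *
from workcell import snapshot
import cv2
s=sensors.sense(); d=snapshot("wrist"); c=wcam(d,s); np.savez("w2.npz",K=c[0],R=c[1],t=c[2])
print(s["position"],s["force"])
im=d["color"][:,:,::-1].copy(); cv2.imwrite("pics/w2.png",im)
m=(im.max(2)<50).astype(np.uint8); m[230:]=0
n,l,st,ce=cv2.connectedComponentsWithStats(m)
for i in range(1,n):
    if 200<st[i,4]<3000: print(st[i],ce[i].round(1))
for th in (1.0,1.2,1.3,1.4,1.5):
    a=th+np.radians(10); print(th,proj(c,F([-.095*np.cos(a),-.215,-.044+.095*np.sin(a)])).round(0))
```

```text
[ 0.47072895 -0.20780515  0.25974444] [ 0.81012352  0.6917316  -0.68482473]
[ 389   30   76   34 1632] [427.2  46.5]
[ 302  103   35   38 1029] [319.1 121.4]
[ 160  190   49   40 1313] [183.6 210.7]
[ 75 204  36  26 772] [ 92.4 217.4]
1.0 [[318. 168.]]
1.2 [[318. 153.]]
1.3 [[318. 143.]]
1.4 [[318. 132.]]
1.5 [[318. 119.]]
```

```bash
cat >> h.py <<'E'
def btool(yaw,lean=0):
    l=np.radians(lean); x=np.array([np.cos(yaw),np.sin(yaw),0]); z=np.sin(l)*x-np.array([0,0,np.cos(l)])
    y=np.cross([0,0,-1],x); return Ro.from_matrix(np.c_[np.cross(y,z),y,z])
E
python3 - <<'E'
from h import *
p,r=now(); c=np.array([.62,.2575,0]); q=btool(np.radians(-39))
plan([(np.array([.46,0,.26]),r),(np.array([.57,.29,.22]),q)])
E
```

```text
[-0.298, -0.625, -0.005, 0.0, 0.0, 0.0] rows>= 2
[-0.297, -0.625, -0.004, 0.0, 0.0, 0.0] rows>= 2
[-0.024, -0.689, 0.089, -0.0, -0.0, 0.06] rows>= 2
[-0.088, -0.684, 0.089, -0.0, -0.0, 0.06] rows>= 2
[-0.152, -0.672, 0.089, -0.0, -0.001, 0.061] rows>= 2
ends [0.57 0.29 0.22]
```

servo_tool(
  increments=[
    [-0.3,-0.625,0,0,0,0,-1],
    [-0.3,-0.625,0,0,0,0,-1],
  ],
)

```text
clock: 8.05
position: [0.4635, -0.1015, 0.2572]
tool_rot: [-0.0, 0.98, -0.197, -0.001]
force: [0.7, -0.3, -0.6]
width: 0.0854
gripper_force: 0.0
```

servo_tool(
  increments=[
    [-0.3,-0.625,0,0,0,0,-1],
    [-0.3,-0.625,0,0,0,0,-1],
  ],
)

```text
clock: 8.3
position: [0.4581, 0.003, 0.2573]
tool_rot: [0.0, 0.981, -0.196, -0.001]
force: [0.5, 0.1, 0.2]
width: 0.0853
gripper_force: 0.0
```

servo_tool(
  increments=[
    [-0.024,-0.69,0.09,0,0,0.06,-1],
    [-0.024,-0.69,0.09,0,0,0.06,-1],
  ],
)

```text
clock: 8.55
position: [0.4957, 0.1001, 0.2436]
tool_rot: [0.0, 0.97, -0.242, -0.001]
force: [0.9, 0.2, 0.0]
width: 0.0856
gripper_force: 0.0
```

servo_tool(
  increments=[
    [-0.09,-0.69,0.09,0,0,0.06,-1],
    [-0.09,-0.69,0.09,0,0,0.06,-1],
  ],
)

```text
clock: 8.8
position: [0.5326, 0.1978, 0.2296]
tool_rot: [0.0, 0.958, -0.287, -0.001]
force: [-0.6, -0.1, -0.1]
width: 0.0852
gripper_force: 0.0
```

servo_tool(
  increments=[
    [-0.15,-0.67,0.09,0,0,0.06,-1],
    [-0.15,-0.67,0.09,0,0,0.06,-1],
    [-0.15,-0.67,0.09,0,0,0.06,-1],
    [-0.15,-0.67,0.09,0,0,0.06,-1],
  ],
)

```text
clock: 9.3
position: [0.5686, 0.2897, 0.2164]
tool_rot: [0.002, 0.943, -0.333, -0.001]
force: [0.5, -1.1, -0.6]
width: 0.0854
gripper_force: 0.0
```

Run:
```python
from h import *
from workcell import snapshot
import cv2
s=sensors.sense(); d=snapshot("wrist"); c=wcam(d,s); np.savez("w3.npz",K=c[0],R=c[1],t=c[2])
print(s["position"],s["joint_positions"].round(2))
im=d["color"][:,:,::-1].copy(); cv2.imwrite("pics/w3.png",im)
for a in ((60,0),(60,22.5),(60,-22.5),(-60,22.5),(-60,-22.5)):
    th=np.radians(-39); v=np.array([.62+(a[0]*np.cos(th)-a[1]*np.sin(th))/1e3,.2575+(a[0]*np.sin(th)+a[1]*np.cos(th))/1e3,.03]); print(a,proj(c,v).round(1))
```

```text
[0.56856644 0.2897447  0.21643015] [-0.65  0.5   0.15  1.83 -0.1   0.82 -2.7 ]
(60, 0) [[310.3  54.5]]
(60, 22.5) [[287.1  54.4]]
(60, -22.5) [[333.5  54.6]]
(-60, 22.5) [[290.3 175.2]]
(-60, -22.5) [[331.7 175.2]]
```

View pics/w3.png

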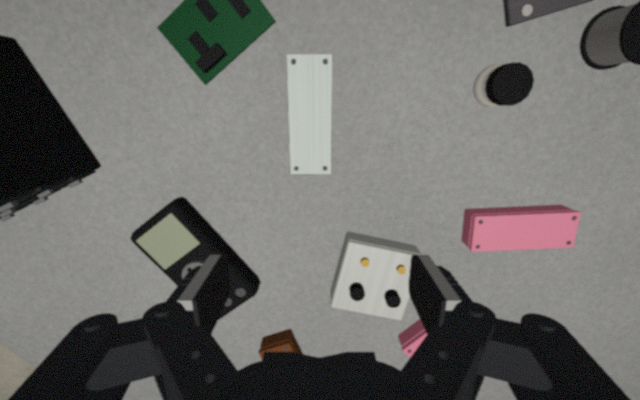

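Run:
```python
from h import *
y=np.radians(-39); c=np.array([.62,.2575,0]); e=np.array([np.cos(y),np.sin(y),0]); q=btool(y,10)
g=c-.042*e+[0,0,.004]
plan([(g+[0,0,.06],q),(g,q)])
```

```text
[0.059, -0.027, 0.51, 0.001, 0.056, -0.0] rows>= 2
[0.013, -0.027, 0.512, 0.001, 0.055, -0.0] rows>= 2
[-0.069, -0.0, 0.394, -0.0, 0.0, -0.0] rows>= 1
ends [0.5873 0.2839 0.0041]
```

servo_tool(
  increments=[
    [0.06,-0.027,0.51,0,0.055,0,-1],
    [0.06,-0.027,0.51,0,0.055,0,-1],
    [0.06,-0.027,0.51,0,0.055,0,-1],
  ],
)

```text
clock: 9.72
position: [0.5783, 0.2867, 0.1409]
tool_rot: [0.016, 0.942, -0.334, 0.04]
force: [-0.0, -0.3, -0.1]
width: 0.0853
gripper_force: 0.0
```

servo_tool(
  increments=[
    [0.013,-0.027,0.51,0,0.055,0,-1],
    [0.013,-0.027,0.51,0,0.055,0,-1],
    [0.013,-0.027,0.51,0,0.055,0,-1],
    [0.013,-0.027,0.51,0,0.055,0,-1],
  ],
)

```text
clock: 10.22
position: [0.5903, 0.2859, 0.068]
tool_rot: [0.027, 0.939, -0.333, 0.083]
force: [0.3, -0.3, 0.7]
width: 0.0854
gripper_force: 0.0
```

servo_tool(
  increments=[
    [-0.04,0,0.2,0,0,0,-1],
    [-0.07,0,0.395,0,0,0,-1],
    [-0.07,0,0.395,0,0,0,-1],
    [-0.07,0,0.395,0,0,0,-1],
  ],
)

```text
clock: 10.72
position: [0.5894, 0.2865, 0.0073]
tool_rot: [0.028, 0.939, -0.332, 0.082]
force: [0.1, 0.4, 0.0]
width: 0.0851
gripper_force: 0.0
```

servo_tool(
  increments=[
    [0,0,0,0,0,0,0.3],
    [0,0,0,0,0,0,0.3],
    [0,0,0,0,0,0,0.3],
    [0,0,0,0,0,0,0.3],
    [0,0,0,0,0,0,0.3],
  ],
  grip_force=50,
)

```text
clock: 11.35
position: [0.5883, 0.2867, 0.0063]
tool_rot: [0.028, 0.939, -0.332, 0.082]
force: [-1.0, 0.0, 4.9]
width: 0.044
gripper_force: 52.4
```

Run:
```python
from h import *
p,r=now(); s=sensors.sense(); print(p,s["joint_positions"].round(2),r.as_matrix().round(3).tolist())
y=np.radians(-39);q=tool(10); print(toF(p))
up=p+np.array([0,0,.17])
w1=F([-.040,.20,.06])
plan([(up,r),(w1,q)])
```

```text
[0.58833667 0.28665905 0.00634747] [-0.76  0.8   0.23  1.94  0.    0.36 -2.85] [[0.766, -0.628, 0.135], [-0.619, -0.778, -0.107], [0.172, -0.001, -0.985]]
[-0.20090615  0.28685142 -0.05047504]
[0.098, -0.001, -0.558, 0.0, 0.0, 0.0] rows>= 2
[0.097, -0.0, -0.558, 0.0, 0.0, 0.0] rows>= 2
[0.783, 0.371, 0.149, 0.069, 0.277, -0.168] rows>= 3
ends [0.6463 0.1682 0.1744]
```

servo_tool(
  increments=[
    [0.05,0,-0.28,0,0,0,0.3],
    [0.1,0,-0.56,0,0,0,0.3],
    [0.1,0,-0.56,0,0,0,0.3],
  ],
)

```text
clock: 11.72
position: [0.5903, 0.2872, 0.0938]
tool_rot: [0.026, 0.939, -0.332, 0.083]
force: [0.6, -0.4, -2.2]
width: 0.0442
gripper_force: 52.5
```

servo_tool(
  increments=[
    [0.05,0,-0.28,0,0,0,0.3],
    [0.1,0,-0.56,0,0,0,0.3],
    [0.1,0,-0.56,0,0,0,0.3],
  ],
)

```text
clock: 12.1
position: [0.5899, 0.2867, 0.178]
tool_rot: [0.027, 0.939, -0.332, 0.083]
force: [0.2, 0.0, -3.0]
width: 0.044
gripper_force: 52.5
```

Run:
```python
from h import *
p,r=now(); s=sensors.sense(); print(p,s["joint_positions"].round(2),s["width"])
plan([(F([-.040,.20,.06]),tool(10))])
```

```text
[0.58985633 0.28668477 0.17802545] [-0.79  0.56  0.28  1.88  0.03  0.66 -2.83] 0.04403758822263381
[0.773, 0.378, 0.158, 0.067, 0.276, -0.169] rows>= 3
ends [0.6463 0.1682 0.1745]
```

servo_tool(
  increments=[
    [0.25,0.12,0.05,0.022,0.09,-0.056,0.3],
    [0.5,0.25,0.1,0.045,0.18,-0.11,0.3],
    [0.77,0.38,0.16,0.067,0.276,-0.169,0.3],
    [0.77,0.38,0.16,0.067,0.276,-0.169,0.3],
    [0.77,0.38,0.16,0.067,0.276,-0.169,0.3],
    [0.77,0.38,0.16,0.067,0.276,-0.169,0.3],
  ],
)

```text
clock: 12.85
position: [0.6445, 0.1696, 0.1714]
tool_rot: [0.06, 0.936, -0.186, 0.293]
force: [0.9, -0.4, -2.4]
width: 0.044
gripper_force: 52.5
```

Run:
```python
from h import *
p,r=now(); s=sensors.sense(); print(p,toF(p).round(4),s["joint_positions"].round(2),s["width"])
q=tool(10); print("rot err",np.degrees((r.inv()*q).as_rotvec()).round(2), "box axis in F", (seat()[1].T@r.as_matrix()).round(3).tolist())
```

```text
[0.64453136 0.16958375 0.1714261 ] [-0.0432  0.2005  0.0581] [-1.06  0.65  0.74  2.14  0.49  0.1  -2.96] 0.04404224925551793
rot err [0.04 0.21 0.18] box axis in F [[0.985, 0.003, 0.17], [0.003, -1.0, -0.001], [0.17, 0.001, -0.985]]
```

Run:
```python
from h import *
p,r=now(); y=np.radians(-39); q=btool(y,10)
a=np.array([.589,.2867,.06]); b=a*1; b[2]=.0068
plan([(np.array([.589,.2867,.17]),q),(a,q),(b,q)])
```

```text
[-0.531, -0.579, -0.359, -0.069, -0.274, 0.171] rows>= 3
[-0.128, -0.0, 0.722, 0.0, 0.0, -0.0] rows>= 2
[-0.061, -0.0, 0.349, 0.0, 0.0, -0.0] rows>= 1
ends [0.589  0.2867 0.0069]
```

servo_tool(
  increments=[
    [-0.18,-0.19,-0.12,-0.023,-0.09,0.057,0.3],
    [-0.35,-0.38,-0.24,-0.046,-0.18,0.114,0.3],
    [-0.531,-0.579,-0.359,-0.069,-0.274,0.171,0.3],
    [-0.531,-0.579,-0.359,-0.069,-0.274,0.171,0.3],
    [-0.531,-0.579,-0.359,-0.069,-0.274,0.171,0.3],
  ],
)

```text
clock: 13.48
position: [0.5893, 0.2837, 0.1706]
tool_rot: [0.03, 0.938, -0.334, 0.083]
force: [-0.8, -0.1, -2.8]
width: 0.0441
gripper_force: 52.6
```

servo_tool(
  increments=[
    [-0.065,0,0.36,0,0,0,0.3],
    [-0.128,0,0.722,0,0,0,0.3],
    [-0.15,0,0.85,0,0,0,0.3],
    [-0.17,0,0.97,0,0,0,0.3],
    [-0.17,0,0.97,0,0,0,0.3],
    [-0.17,0,0.97,0,0,0,0.3],
  ],
)

```text
clock: 14.22
position: [0.5905, 0.2849, 0.0242]
tool_rot: [0.029, 0.938, -0.334, 0.084]
force: [0.2, -0.5, -1.0]
width: 0.0443
gripper_force: 52.4
```

Run:
```python
from h import *
p,r=now(); s=sensors.sense(); print(p,s["force"],s["joint_positions"].round(2))
y=np.radians(-39); q=btool(y,10)
plan([(np.array([.589,.2867,.0065]),q)])
```

```text
[0.59051794 0.28485305 0.02424408] [ 0.16471097 -0.53722911 -0.97168684] [-0.72  0.77  0.18  1.94  0.11  0.39 -2.95]
[-0.036, -0.003, 0.114, -0.001, -0.002, -0.002] rows>= 1
ends [0.589  0.2867 0.0065]
```

Lower, release, swing the tool upright, regrip 4 mm nearer the end.

servo_tool(
  increments=[
    [-0.02,0,0.06,0,0,0,0.3],
    [-0.036,0,0.114,0,0,0,0.3],
    [-0.036,0,0.114,0,0,0,0.3],
    [-0.036,0,0.114,0,0,0,-0.4],
    [-0.036,0,0.114,0,0,0,-0.4],
    [-0.036,0,0.114,0,0,0,-0.4],
    [-0.05,0,0.11,0,-0.06,0,-0.4],
    [-0.062,0,0.109,0,-0.111,0,-0.4],
    [-0.062,0,0.109,0,-0.111,0,-0.4],
  ],
)

```text
clock: 15.35
position: [0.5865, 0.2856, 0.005]
tool_rot: [0.001, 0.941, -0.337, 0.001]
force: [0.4, -0.7, 0.5]
width: 0.0598
gripper_force: 0.0
```

servo_tool(
  increments=[
    [0,0,0,0,0,0,-0.4],
    [0,0,0,0,0,0,0.3],
    [0,0,0,0,0,0,0.3],
    [0,0,0,0,0,0,0.3],
    [0,0,0,0,0,0,0.3],
  ],
)

```text
clock: 15.98
position: [0.5835, 0.2894, 0.005]
tool_rot: [0.001, 0.942, -0.335, 0.0]
force: [-1.1, 1.0, 1.0]
width: 0.0444
gripper_force: 52.3
```

servo_tool(
  increments=[
    [0,0,-0.3,0,0,0,0.3],
    [0,0,-0.6,0,0,0,0.3],
    [0,0,-1,0,0,0,0.3],
    [0,0,-1,0,0,0,0.3],
  ],
)

```text
clock: 16.48
position: [0.588, 0.2898, 0.1599]
tool_rot: [-0.003, 0.942, -0.336, 0.004]
force: [0.4, 0.0, -2.5]
width: 0.0442
gripper_force: 52.8
```

Run:
```python
from h import *
p,r=now(); s=sensors.sense(); print(p,s["force"],s["joint_positions"].round(2),r.as_matrix().round(3).tolist())
plan([(F([-.047,.20,.06]),tool(0))])
```

```text
[0.58802321 0.28983604 0.15991087] [ 0.41490978  0.04575603 -2.50564015] [-0.51  0.58 -0.03  1.83  0.03  0.72 -2.81] [[0.775, -0.632, 0.01], [-0.632, -0.775, 0.003], [0.006, -0.009, -1.0]]
[0.773, 0.394, -0.076, 0.035, 0.271, -0.182] rows>= 3
ends [0.6404 0.1707 0.1715]
```

servo_tool(
  increments=[
    [0.25,0.13,-0.025,0.012,0.09,-0.06,0.3],
    [0.5,0.26,-0.05,0.023,0.18,-0.12,0.3],
    [0.773,0.394,-0.076,0.035,0.271,-0.182,0.3],
    [0.773,0.394,-0.076,0.035,0.271,-0.182,0.3],
    [0.773,0.394,-0.076,0.035,0.271,-0.182,0.3],
    [0.773,0.394,-0.076,0.035,0.271,-0.182,0.3],
  ],
)

```text
clock: 17.23
position: [0.6371, 0.1712, 0.1661]
tool_rot: [0.045, 0.959, -0.19, 0.207]
force: [0.4, 0.0, -1.2]
width: 0.0443
gripper_force: 52.8
```

Run:
```python
from h import *
from workcell import snapshot
import cv2
p,r=now(); s=sensors.sense(); print(p,s["force"],s["joint_positions"].round(2),toF(p).round(4)); print(np.degrees((r.inv()*tool(0)).as_rotvec()).round(2))
d=snapshot("wrist"); c=wcam(d,s); np.savez("w4.npz",K=c[0],R=c[1],t=c[2])
im=d["color"][:,:,::-1].copy(); cv2.imwrite("pics/w4.png",im)
for v in [(-.06,0,-.003),(-.06,.032,-.003),(-.06,-.032,-.003),(.036,-.0225,-.001),(.049,-.0225,-.001),(.023,-.0225,-.001),(-.085,.055,-.015),(.085,.055,-.015),(0,-.085,.08),(0,-.135,.05),(0,0,.03)]: print(v,proj(c,F(v)).round(1))
plan([(F([-.042,.09,.012]),tool(0))])
```

```text
[0.63706007 0.1712149  0.16608163] [ 0.36067337  0.04512466 -1.23864807] [-0.72  0.54  0.32  2.06  0.52  0.33 -2.9 ] [-0.0523  0.1991  0.0565]
[0.33 0.49 0.32]
(-0.06, 0, -0.003) [[598.9 228. ]]
(-0.06, 0.032, -0.003) [[553.9 227.9]]
(-0.06, -0.032, -0.003) [[643.8 228.2]]
(0.036, -0.0225, -0.001) [[684.1  83.5]]
(0.049, -0.0225, -0.001) [[692.2  60.1]]
(0.023, -0.0225, -0.001) [[676.3 105.9]]
(-0.085, 0.055, -0.015) [[504.9 251.5]]
(0.085, 0.055, -0.015) [[559.5  -3.7]]
(0, -0.085, 0.08) [[1038.5  173. ]]
(0, -0.135, 0.05) [[1003.4  159.3]]
(0, 0, 0.03) [[682.6 151. ]]
[0.066, 0.725, 0.301, 0.004, 0.005, 0.003] rows>= 2
ends [0.621  0.0597 0.1301]
```

View pics/w4.png

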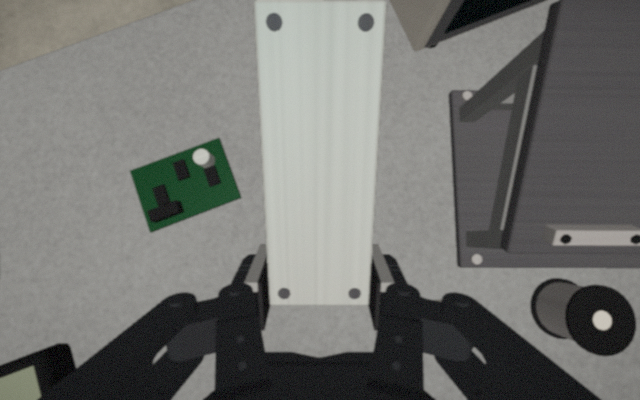

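```bash
cat > m.py <<'E'
from h import *
from workcell import snapshot
d=snapshot("wrist"); H=d["hand_eye"]; Ki=np.linalg.inv(d["K"])
def tool_plane(uv,z):
    v=H[:3,:3]@Ki@[*uv,1]; o=H[:3,3]; return o+v*(z-o[2])/v[2]
E
python3 - <<'E'
from m import *
for uv in [(269,304),(370,304),(257,2),(385,2)]: print(tool_plane(uv,-.025).round(4))
E
```

```text
[-0.0087 -0.0214 -0.025 ]
[-0.0087  0.0235 -0.025 ]
[ 0.1086 -0.0198 -0.025 ]
[ 0.1086  0.0225 -0.025 ]
```

servo_tool(
  increments=[
    [0.022,0.25,0,0.004,0.005,0.003,0.3],
    [0.044,0.5,0.1,0.004,0.005,0.003,0.3],
    [0.066,0.72,0.2,0.004,0.005,0.003,0.3],
    [0.066,0.72,0.3,0.004,0.005,0.003,0.3],
    [0.066,0.72,0.3,0.004,0.005,0.003,0.3],
    [0.066,0.72,0.3,0.004,0.005,0.003,0.3],
  ],
)

```text
clock: 18.08
position: [0.6217, 0.061, 0.1309]
tool_rot: [0.042, 0.957, -0.191, 0.213]
force: [-0.1, -0.3, -2.7]
width: 0.044
gripper_force: 52.7
```

Run:
```python
from h import *
p,r=now(); s=sensors.sense(); print(p,s["force"],s["joint_positions"].round(2),toF(p).round(4)); print(np.degrees((r.inv()*tool(0)).as_rotvec()).round(2))
```

```text
[0.62169986 0.06099402 0.13087031] [-0.05846751 -0.28693153 -2.69184118] [-0.61  0.57  0.41  2.19  0.63  0.09 -2.87] [-0.0415  0.0915  0.0126]
[-0.09 -0.05  0.11]
```

```bash
python3 - <<'E'
from h import *
for n,t in (("w1","spindle (19,163) ring(207,166) nut axis top (113,200)?"),("w4","")):
    d=np.load(n+".npz"); c=(d["K"],d["R"],d["t"]); print(n,t)
    if n=="w1":
        for z in (.03,.04,.05,.06,.07,.08): print(z,proj(c,F([0,0,z])).round(0),proj(c,F([0,-.135,z])).round(0),proj(c,F([0,-.085,z])).round(0))
        for v in [(-.06,-.032,-.003),(.049,-.0225,-.001)]: print(v,proj(c,F(v)).round(0))
E
python3 - <<'E'
import cv2
im=cv2.imread("pics/w1.png")[40:260,0:250]
cv2.imwrite("pics/w1c.png",cv2.resize(im,None,fx=2.6,fy=2.6,interpolation=cv2.INTER_CUBIC))
E
```

```text
w1 spindle (19,163) ring(207,166) nut axis top (113,200)?
0.03 [[ 36. 148.]] [[213. 148.]] [[148. 148.]]
0.04 [[ 27. 155.]] [[210. 155.]] [[142. 155.]]
0.05 [[ 17. 163.]] [[206. 164.]] [[136. 163.]]
0.06 [[  7. 172.]] [[202. 172.]] [[130. 172.]]
0.07 [[ -4. 181.]] [[198. 181.]] [[123. 181.]]
0.08 [[-16. 191.]] [[194. 191.]] [[116. 191.]]
(-0.06, -0.032, -0.003) [[130. 181.]]
(0.049, -0.0225, -0.001) [[54. 67.]]
w4
```

View pics/w1c.png

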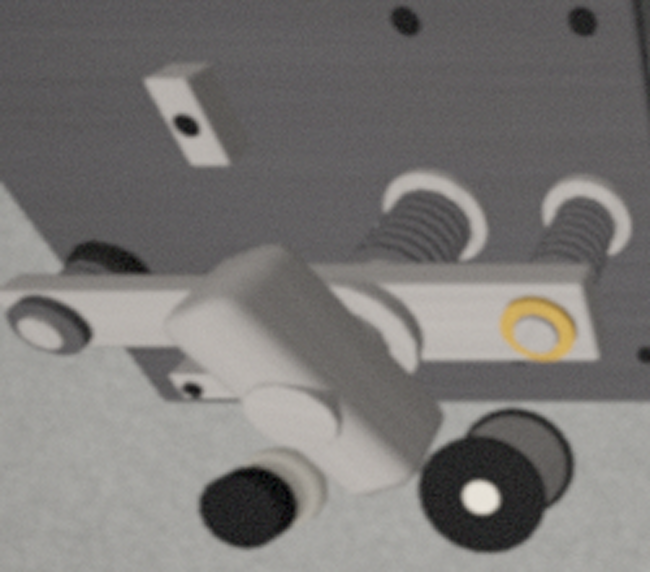

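servo_tool(
  increments=[
    [-0.02,0.1,0.03,0,0,0,0.3],
    [-0.035,0.2,0.06,0,0,0,0.3],
    [-0.035,0.31,0.09,0,0,0,0.3],
    [-0.035,0.31,0.11,0,0,0,0.3],
    [-0.035,0.31,0.11,0,0,0,0.3],
    [-0.035,0.31,0.11,0,0,0,0.3],
  ],
)

```text
clock: 18.82
position: [0.6107, 0.0184, 0.1234]
tool_rot: [0.045, 0.959, -0.193, 0.203]
force: [-0.4, -0.7, -1.6]
width: 0.0441
gripper_force: 52.8
```

Run:
```python
from h import *
p,r=now(); s=sensors.sense(); print(p,s["joint_positions"].round(3),toF(p).round(4)); print(np.degrees((r.inv()*tool(0)).as_rotvec()).round(2),seat()[1].T@s["force"])
```

```text
[0.61065836 0.01842285 0.12340994] [-0.487  0.56   0.35   2.219  0.91   0.079 -3.085] [-0.039   0.048   0.0032]
[0.5  0.94 0.06] [-0.80600646 -0.82425971 -1.422853  ]
```

servo_tool(
  increments=[
    [0.02,-0.1,-0.1,0,0,0,0.3],
    [0.02,-0.4,-0.3,0,0,0,0.3],
    [0.02,-0.7,-0.4,0,0,0,0.3],
    [0.02,-1,-0.4,0,0,0,0.3],
    [0.02,-1,-0.4,0,0,0,0.3],
    [0.02,-1,-0.4,0,0,0,0.3],
  ],
)

```text
clock: 19.58
position: [0.648, 0.1641, 0.1774]
tool_rot: [0.047, 0.959, -0.193, 0.203]
force: [0.3, 0.0, -2.4]
width: 0.0441
gripper_force: 52.8
```

Run:
```python
from h import *
p,r=now(); s=sensors.sense(); print(p,s["joint_positions"].round(2))
a=np.array([.588,.290,.17]); q=btool(np.radians(-39)); b=a*1; b[2]=.03; c=b*1; c[2]=.0055
plan([(a,q),(b,q),(c,q)])
```

```text
[0.64798465 0.16409994 0.17737477] [-0.53  0.51  0.09  2.02  0.7   0.43 -3.04]
[-0.652, -0.618, -0.244, -0.03, -0.266, 0.178] rows>= 3
[-0.0, 0.001, 0.933, -0.0, 0.0, -0.0] rows>= 3
[0.0, -0.0, 0.164, -0.0, 0.0, -0.0] rows>= 1
ends [0.588  0.29   0.0054]
```

servo_tool(
  increments=[
    [-0.2,-0.2,-0.08,-0.01,-0.09,0.06,0.3],
    [-0.4,-0.4,-0.16,-0.02,-0.18,0.12,0.3],
    [-0.652,-0.618,-0.244,-0.03,-0.266,0.178,0.3],
    [-0.652,-0.618,-0.244,-0.03,-0.266,0.178,0.3],
    [-0.652,-0.618,-0.244,-0.03,-0.266,0.178,0.3],
  ],
)

```text
clock: 20.2
position: [0.5887, 0.2875, 0.1699]
tool_rot: [0.0, 0.942, -0.335, 0.001]
force: [0.5, -0.3, -2.5]
width: 0.0444
gripper_force: 52.8
```

servo_tool(
  increments=[
    [0,0,0.3,0,0,0,0.3],
    [0,0,0.6,0,0,0,0.3],
    [0,0,0.85,0,0,0,0.3],
    [0,0,0.93,0,0,0,0.3],
    [0,0,0.93,0,0,0,0.3],
  ],
)

```text
clock: 20.82
position: [0.589, 0.2893, 0.0309]
tool_rot: [-0.0, 0.943, -0.334, 0.001]
force: [0.3, 0.2, -1.3]
width: 0.0441
gripper_force: 52.7
```

Run:
```python
from h import *
p,r=now(); s=sensors.sense(); print(p,s["joint_positions"].round(2),r.as_matrix().round(3).tolist())
q=btool(np.radians(-39)); plan([(np.array([p[0],p[1],.0055]),q)])
```

```text
[0.58896154 0.28928629 0.03088956] [-0.41  0.76 -0.17  1.87  0.23  0.52 -2.99] [[0.777, -0.63, 0.001], [-0.63, -0.777, 0.0], [0.001, -0.001, -1.0]]
[-0.0, 0.0, 0.169, -0.001, -0.001, -0.0] rows>= 1
ends [0.589  0.2893 0.0055]
```

servo_tool(
  increments=[
    [0,0,0.1,0,0,0,0.3],
    [0,0,0.169,0,0,0,0.3],
    [0,0,0.169,0,0,0,0.3],
    [0,0,0.169,0,0,0,-0.5],
    [0,0,0.169,0,0,0,-0.8],
    [0,0,0.169,0,0,0,-0.8],
    [0,0,-0.1,0,0,0,-0.8],
    [0,0,-0.3,0,0,0,-0.8],
  ],
)

```text
clock: 21.82
position: [0.5892, 0.2906, 0.0773]
tool_rot: [-0.001, 0.943, -0.334, 0.001]
force: [0.3, 0.2, -0.2]
width: 0.0767
gripper_force: 0.0
```

servo_tool(
  increments=[
    [0,0,0,0,0,-1,-0.8],
    [0,0,0,0,0,-1,-0.8],
    [0,0,0,0,0,-1,-0.8],
    [0,0,0,0,0,-1,-0.8],
    [0,0,0,0,0,-1,-0.8],
    [0,0,0,0,0,-1,-0.8],
    [0,0,0,0,0,-1,-0.8],
    [0,0,0,0,0,-1,-0.8],
    [0,0,0,0,0,-1,-0.8],
  ],
)

```text
clock: 22.95
position: [0.5891, 0.2899, 0.0761]
tool_rot: [-0.0, 0.902, 0.432, 0.001]
force: [-0.2, -0.5, 0.2]
width: 0.0769
gripper_force: 0.0
```

servo_tool(
  increments=[
    [0,0,0,0,0,-1,-0.8],
    [0,0,0,0,0,-1,-0.8],
    [0,0,0,0,0,-1,-0.8],
    [0,0,0,0,0,-1,-0.8],
    [0,0,0,0,0,-1,-0.8],
    [0,0,0,0,0,-1,-0.8],
    [0,0,0,0,0,-1,-0.8],
    [0,0,0,0,0,-1,-0.8],
    [0,0,0,0,0,-1,-0.8],
    [0,0,0,0,0,-1,-0.8],
  ],
)

```text
clock: 24.2
position: [0.5891, 0.2899, 0.0759]
tool_rot: [0.0, 0.334, 0.942, 0.001]
force: [-0.2, -0.1, -0.2]
width: 0.0769
gripper_force: 0.0
```

Run:
```python
from h import *
p,r=now(); s=sensors.sense(); print(p,s["joint_positions"].round(2),s["force"])
q=btool(np.radians(-39),-9)*Ro.from_euler("z",np.pi); plan([(np.array([.589,.2893,.05]),q),(np.array([.589,.2893,.0075]),q)])
```

```text
[0.58911349 0.28992144 0.07592042] [ 0.07  0.91 -0.96  1.84  0.94  0.93 -0.44] [-0.2493739  -0.09125527 -0.19722369]
[-0.002, -0.004, 0.173, 0.001, 0.1, -0.001] rows>= 1
[-0.044, -0.0, 0.28, 0.0, 0.0, 0.0] rows>= 1
ends [0.589  0.2894 0.0075]
```

servo_tool(
  increments=[
    [0,0,0.1,0,0.1,0,-0.8],
    [-0.02,0,0.25,0,0.1,0,-0.8],
    [-0.04,0,0.4,0,0.1,0,-0.8],
    [-0.045,0,0.45,0,0.1,0,-0.8],
    [-0.045,0,0.45,0,0.1,0,-0.8],
    [-0.045,0,0.45,0,0.1,0,-0.8],
  ],
)

```text
clock: 24.95
position: [0.5941, 0.2876, 0.0096]
tool_rot: [-0.073, 0.332, 0.94, 0.028]
force: [0.2, 0.9, 0.4]
width: 0.0768
gripper_force: 0.0
```

Run:
```python
from h import *
p,r=now(); s=sensors.sense(); print(p,s["joint_positions"].round(2),s["force"])
q=btool(np.radians(-39),-9)*Ro.from_euler("z",np.pi); plan([(np.array([.589,.2893,.0075]),q)])
```

```text
[0.59407812 0.28756729 0.00964575] [ 0.14  1.05 -0.97  1.79  0.9   0.88 -0.33] [0.1991256  0.89316726 0.4163409 ]
[0.031, -0.012, 0.019, 0.002, 0.0, 0.001] rows>= 1
ends [0.589  0.2893 0.0075]
```

servo_tool(
  increments=[
    [0.03,-0.01,0.015,0,0,0,-0.8],
    [0.03,-0.01,0.015,0,0,0,-0.8],
    [0.03,-0.01,0.015,0,0,0,0.3],
    [0.03,-0.01,0.015,0,0,0,0.3],
    [0.03,-0.01,0.015,0,0,0,0.3],
    [0.03,-0.01,0.015,0,0,0,0.3],
    [0.03,-0.01,0.015,0,0,0,0.3],
  ],
)

```text
clock: 25.82
position: [0.5902, 0.2885, 0.0076]
tool_rot: [-0.073, 0.333, 0.94, 0.028]
force: [0.6, 0.1, 4.0]
width: 0.0438
gripper_force: 53.0
```

Run:
```python
from h import *
p,r=now(); s=sensors.sense(); print(p,s["joint_positions"].round(2),s["force"],s["width"],s["gripper_force"])
print(r.as_matrix().round(3).tolist())
q=tool(-9,True); plan([(p+[0,0,.15],r),(F([-.051,.2,.06]),q)])
```

```text
[0.59017583 0.28845724 0.00757645] [ 0.13  1.05 -0.97  1.8   0.91  0.87 -0.34] [0.58694177 0.11760867 3.95551871] 0.04375882182742545 53.033283948898315
[[-0.768, 0.629, -0.119], [0.621, 0.777, 0.101], [0.156, 0.004, -0.988]]
[0.156, 0.004, -0.988, 0.0, 0.0, 0.0] rows>= 3
[-0.709, -0.406, -0.196, -0.009, -0.275, -0.183] rows>= 3
ends [0.637  0.1721 0.1698]
```

servo_tool(
  increments=[
    [0.05,0,-0.33,0,0,0,0.3],
    [0.1,0,-0.66,0,0,0,0.3],
    [0.156,0.004,-0.988,0,0,0,0.3],
    [0.156,0.004,-0.988,0,0,0,0.3],
    [0.156,0.004,-0.988,0,0,0,0.3],
  ],
)

```text
clock: 26.45
position: [0.589, 0.2867, 0.1553]
tool_rot: [-0.074, 0.333, 0.94, 0.026]
force: [0.5, -0.8, -2.7]
width: 0.0439
gripper_force: 52.7
```

servo_tool(
  increments=[
    [-0.24,-0.13,-0.065,-0.003,-0.09,-0.06,0.3],
    [-0.48,-0.27,-0.13,-0.006,-0.18,-0.12,0.3],
    [-0.709,-0.406,-0.196,-0.009,-0.275,-0.183,0.3],
    [-0.709,-0.406,-0.196,-0.009,-0.275,-0.183,0.3],
    [-0.709,-0.406,-0.196,-0.009,-0.275,-0.183,0.3],
  ],
)

```text
clock: 27.08
position: [0.6359, 0.1719, 0.1677]
tool_rot: [0.134, 0.195, 0.971, -0.028]
force: [-0.5, 0.4, -1.8]
width: 0.0439
gripper_force: 52.7
```

Run:
```python
from h import *
p,r=now(); s=sensors.sense(); print(p,toF(p).round(4),s["joint_positions"].round(2),s["force"],s["width"],s["gripper_force"])
print(np.degrees((r.inv()*tool(-9,True)).as_rotvec()).round(2))
plan([(F([-.045,.09,.010]),tool(-9,True))])
```

```text
[0.63586988 0.1718659  0.16772824] [-0.0528  0.1993  0.0585] [ 0.24  0.73 -1.01  1.94  1.13  0.95 -0.19] [-0.4726655   0.43171875 -1.79917738] 0.04387267135041145 52.65218675136566
[-0.08 -0.25  0.04]
[-0.103, -0.728, 0.312, -0.001, -0.003, 0.0] rows>= 2
ends [0.6192 0.0604 0.1271]
```

servo_tool(
  increments=[
    [-0.03,-0.24,0.05,0,0,0,0.3],
    [-0.06,-0.48,0.1,0,0,0,0.3],
    [-0.1,-0.73,0.2,0,0,0,0.3],
    [-0.1,-0.73,0.31,0,0,0,0.3],
    [-0.1,-0.73,0.31,0,0,0,0.3],
    [-0.1,-0.73,0.31,0,0,0,0.3],
  ],
)

```text
clock: 27.82
position: [0.6202, 0.0629, 0.1292]
tool_rot: [0.136, 0.193, 0.971, -0.026]
force: [-0.4, 1.0, -1.7]
width: 0.0437
gripper_force: 52.6
```

Run:
```python
from h import *
p,r=now(); s=sensors.sense(); print(p,toF(p).round(4),s["joint_positions"].round(2),s["force"])
print(np.degrees((r.inv()*tool(-9,True)).as_rotvec()).round(2))
plan([(F([-.046,.044,-.004]),tool(-9,True))])
```

```text
[0.62018831 0.06291248 0.12923053] [-0.0441  0.0927  0.012 ] [ 0.41  0.73 -0.97  2.06  1.24  0.82 -0.17] [-0.42387165  0.9859906  -1.74582575]
[ 0.15 -0.09  0.14]
[-0.004, -0.325, 0.106, 0.002, -0.001, 0.002] rows>= 1
ends [0.6061 0.016  0.114 ]
```

servo_tool(
  increments=[
    [0,-0.11,0.03,0,0,0,0.3],
    [0,-0.22,0.07,0,0,0,0.3],
    [0,-0.325,0.106,0,0,0,0.3],
    [0,-0.325,0.106,0,0,0,0.3],
    [0,-0.325,0.106,0,0,0,0.3],
    [0,-0.325,0.106,0,0,0,0.3],
  ],
)

```text
clock: 28.58
position: [0.605, 0.0138, 0.1137]
tool_rot: [0.136, 0.194, 0.971, -0.027]
force: [-0.4, -0.6, -1.7]
width: 0.0439
gripper_force: 52.7
```

Run:
```python
from h import *
from workcell import snapshot
import cv2
p,r=now(); s=sensors.sense(); print(p,toF(p).round(4),s["joint_positions"].round(2),seat()[1].T@s["force"])
print(np.degrees((r.inv()*tool(-9,True)).as_rotvec()).round(2))
d=snapshot("side"); im=d["color"][110:230,230:390,::-1]
d2=snapshot("wrist")["color"][:,:,::-1]
a=cv2.convertScaleAbs(cv2.resize(im,None,fx=3,fy=3,interpolation=cv2.INTER_CUBIC),alpha=1.5)
b=cv2.resize(d2,(320,200)); o=np.zeros((360,800,3),np.uint8); o[:,:480]=a; o[:200,480:]=b; cv2.imwrite("pics/ins.png",o)
plan([(F([-.046,.044,-.0075]),tool(-9,True))])
```

```text
[0.60504606 0.01380784 0.11367705] [-0.0462  0.0416 -0.0042] [ 0.49  0.73 -0.94  2.12  1.3   0.77 -0.16] [-0.87974477 -0.68378542 -1.50835297]
[-0.01 -0.05  0.06]
[-0.005, 0.015, 0.022, -0.0, -0.001, 0.001] rows>= 1
ends [0.6074 0.0155 0.1107]
```

View pics/ins.png

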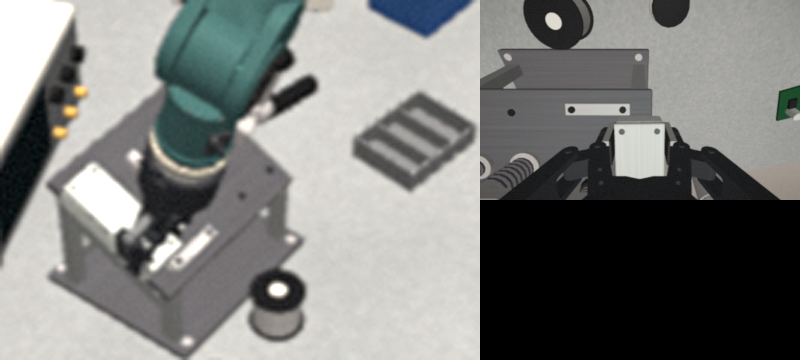

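servo_tool(
  increments=[
    [0,0,0.01,0,0,0,0.3],
    [0,0,0.02,0,0,0,0.3],
    [0,0,0.02,0,0,0,0.3],
  ],
)

```text
clock: 29.05
position: [0.6053, 0.014, 0.1127]
tool_rot: [0.137, 0.194, 0.971, -0.029]
force: [-7.7, -0.5, 14.3]
width: 0.0441
gripper_force: 54.6
```

servo_tool(
  increments=[
    [0,0,0.01,0,0,0,0.3],
    [0,0,0.01,0,0,0,0.3],
  ],
)

```text
clock: 29.3
position: [0.6054, 0.014, 0.1127]
tool_rot: [0.137, 0.194, 0.971, -0.029]
force: [-13.4, -1.8, 25.9]
width: 0.0438
gripper_force: 56.0
```

Run:
```python
from h import *
p,r=now(); s=sensors.sense(); print(p,toF(p).round(4),seat()[1].T@s["force"],seat()[1].T@s["ft_torque"])
```

```text
[0.60539138 0.01397935 0.11270827] [-0.0464  0.0419 -0.0052] [ 0.37971977 -6.8593809  28.36782342] [-1.42788863  0.99349107  0.08926932]
```

servo_tool(
  increments=[
    [0,0,-0.03,0,0,0,0.3],
    [0,-0.04,-0.03,0,0,0,0.3],
    [0,-0.08,-0.03,0,0,0,0.3],
    [0,-0.12,-0.03,0,0,0,0.3],
    [0,-0.16,-0.03,0,0,0,0.3],
    [0,-0.2,-0.03,0,0,0,0.3],
    [0,-0.24,-0.03,0,0,0,0.3],
    [0,-0.24,-0.03,0,0,0,0.3],
  ],
)

```text
clock: 30.3
position: [0.5907, -0.0204, 0.1135]
tool_rot: [0.136, 0.195, 0.971, -0.028]
force: [0.4, 0.8, -2.9]
width: 0.0443
gripper_force: 52.7
```

```bash
sed -i 's/z=.137/z=.1386/' h.py
python3 - <<'E'
from h import *
p,r=now(); s=sensors.sense(); print(p,toF(p).round(4),s["joint_positions"].round(2),seat()[1].T@s["force"],seat()[1].T@s["ft_torque"]);print(np.degrees((r.inv()*tool(-9,True)).as_rotvec()).round(2))
E
```

```text
[ 0.59065856 -0.02043849  0.11350345] [-0.047   0.0044 -0.0058] [ 0.55  0.72 -0.94  2.15  1.31  0.74 -0.13] [-1.10349161  0.86270311 -2.64660349] [0.03076318 0.54383882 0.00722036]
[-0.09 -0.07  0.02]
```

servo_tool(
  increments=[
    [0,-0.015,0,0,0,0,0.3],
    [0,-0.03,0,0,0,0,0.3],
    [0,-0.03,0,0,0,0,0.3],
  ],
)

```text
clock: 30.68
position: [0.5892, -0.0238, 0.1137]
tool_rot: [0.136, 0.194, 0.971, -0.028]
force: [-0.4, 0.6, -3.1]
width: 0.0438
gripper_force: 52.7
```

servo_tool(
  increments=[
    [0.01,0,0,0,0,0,0.3],
    [0.02,0,0,0,0,0,0.3],
    [0.02,0,0,0,0,0,0.3],
  ],
)

```text
clock: 31.05
position: [0.5873, -0.0227, 0.1131]
tool_rot: [0.137, 0.194, 0.971, -0.028]
force: [1.0, -0.5, -2.6]
width: 0.0438
gripper_force: 52.5
```

```bash
cat > st.py <<'E'
from h import *
p,r=now(); s=sensors.sense(); print(p,toF(p).round(4),(seat()[1].T@s["force"]).round(1),(seat()[1].T@s["ft_torque"]).round(2),s["width"]);print(np.degrees((r.inv()*tool(-9,True)).as_rotvec()).round(2))
E
python3 st.py
```

```text
[ 0.58733468 -0.02267412  0.1131433 ] [-0.0491  0.0011 -0.0052] [-0.  -0.1 -2.8] [-0.03  0.13 -0.04] 0.04377422240902207
[-0.02  0.01  0.05]
```

servo_tool(
  increments=[
    [0,-0.01,0,0,0,0,0.3],
    [0,-0.02,0,0,0,0,0.3],
    [0,-0.02,0,0,0,0,0.3],
  ],
)

```text
clock: 31.42
position: [0.5865, -0.0243, 0.1134]
tool_rot: [0.137, 0.194, 0.971, -0.026]
force: [3.0, 1.7, -2.6]
width: 0.0441
gripper_force: 52.5
```

servo_tool(
  increments=[
    [0.01,0,0,0,0,0,0.3],
    [0.015,0,0,0,0,0,0.3],
    [0.015,0,0,0,0,0,0.3],
  ],
)

```text
clock: 31.8
position: [0.5865, -0.0242, 0.1134]
tool_rot: [0.138, 0.194, 0.971, -0.027]
force: [7.3, 0.5, -2.6]
width: 0.0444
gripper_force: 52.5
```

```bash
python3 st.py
```

```text
[ 0.58647639 -0.02424707  0.11341543] [-0.0492 -0.0007 -0.0048] [ 4.8  3.3 -5.1] [ 0.81 -0.75  0.01] 0.0444460103775501
[0.12 0.2  0.09]
```

servo_tool(
  increments=[
    [0,0,0.01,0,0,0,0.3],
    [0,0,0.02,0,0,0,0.3],
    [0,0,0.02,0,0,0,0.3],
  ],
)

```text
clock: 32.17
position: [0.5871, -0.0245, 0.1119]
tool_rot: [0.139, 0.194, 0.971, -0.028]
force: [3.4, 0.1, 9.7]
width: 0.0439
gripper_force: 54.0
```

```bash
python3 st.py
```

```text
[ 0.58712298 -0.02449397  0.11185332] [-0.0492 -0.0007 -0.0066] [6.9 1.5 7.4] [ 0.26 -0.81  0.01] 0.0439366068070211
[0.04 0.3  0.09]
```

servo_tool(
  increments=[
    [0,0,0,0,0,0,-0.3],
    [0,0,0,0,0,0,-0.3],
    [0,0,0,0,0,0,-0.3],
    [0.05,0,-0.1,0,0,0,-0.3],
    [0.1,0,-0.2,0,0,0,-0.3],
    [0.2,0,-0.4,0,0,0,-0.3],
    [0.3,0,-0.7,0,0,0,-0.3],
    [0.3,0,-0.7,0,0,0,-0.3],
    [0.3,0,-0.7,0,0,0,-0.3],
  ],
)

```text
clock: 33.3
position: [0.5175, 0.0026, 0.1983]
tool_rot: [0.136, 0.194, 0.971, -0.028]
force: [0.5, 1.2, -1.4]
width: 0.0557
gripper_force: 0.0
```

Run:
```python
from h import *
d=np.load("w1.npz"); c=(d["K"],d["R"],d["t"])
o=F([0,-.085,.085]); J=np.c_[(proj(c,F([.01,-.085,.085]))-proj(c,o))[0],(proj(c,F([0,-.075,.085]))-proj(c,o))[0]]
for v in [(190,165),(165,165),(180,167)]:
    e=np.linalg.solve(J,v); print("wing dir (x,y) F",(e/np.linalg.norm(e)).round(2),"cw angle from y:",np.arctan2(e[0],e[1])%np.pi)
p,r=now(); s=sensors.sense(); print(p,toF(p).round(4),s["joint_positions"].round(2),s["force"])
```

```text
wing dir (x,y) F [-0.92 -0.38] cw angle from y: 1.1794099710577328
wing dir (x,y) F [-0.96 -0.28] cw angle from y: 1.2827281182308554
wing dir (x,y) F [-0.94 -0.34] cw angle from y: 1.2287045244374724
[0.51751046 0.00256082 0.19827762] [-0.0804 -0.0026  0.1033] [ 0.65  0.51 -1.1   2.24  1.08  0.74 -0.03] [ 0.52633269  1.15881673 -1.35209758]
```

Run:
```python
from h import *
p,r=now(); q=tool(0,True,-.34)
plan([(F([-.06,-.03,.15]),r),(F([0,-.085,.14]),q)])
```

```text
[-0.085, -0.183, -0.328, 0.0, 0.0, 0.0] rows>= 1
[-0.405, -0.368, 0.004, 0.016, -0.099, -0.215] rows>= 2
ends [ 0.5386 -0.0957  0.2654]
```

servo_tool(
  increments=[
    [-0.085,-0.183,-0.328,0,0,0,-0.3],
    [-0.085,-0.183,-0.328,0,0,0,-0.3],
  ],
)

```text
clock: 33.55
position: [0.5071, -0.0248, 0.2501]
tool_rot: [0.137, 0.197, 0.97, -0.028]
force: [0.2, 0.5, -0.4]
width: 0.0556
gripper_force: 0.0
```

servo_tool(
  increments=[
    [-0.2,-0.18,0,0.008,-0.05,-0.107,-0.3],
    [-0.405,-0.368,0.004,0.016,-0.099,-0.215,-0.3],
    [-0.405,-0.368,0.004,0.016,-0.099,-0.215,-0.3],
    [-0.405,-0.368,0.004,0.016,-0.099,-0.215,-0.3],
    [-0.405,-0.368,0.004,0.016,-0.099,-0.215,-0.3],
  ],
)

```text
clock: 34.17
position: [0.5389, -0.0939, 0.2646]
tool_rot: [0.201, 0.027, 0.976, -0.076]
force: [1.0, 0.6, -1.0]
width: 0.0555
gripper_force: 0.0
```

Run:
```python
from h import *
from workcell import snapshot
import cv2
p,r=now(); s=sensors.sense(); print(p,toF(p).round(4),s["joint_positions"].round(2)); print(np.degrees((r.inv()*tool(0,True,-.34)).as_rotvec()).round(2))
d=snapshot("wrist"); c=wcam(d,s); np.savez("w5.npz",K=c[0],R=c[1],t=c[2])
im=d["color"][:,:,::-1].copy(); 
b=snapshot("side")["color"][110:230,230:390,::-1]; b2=snapshot("top")["color"][110:230,320:450,::-1]
k=lambda x,f:cv2.convertScaleAbs(cv2.resize(x,None,fx=f,fy=f,interpolation=cv2.INTER_CUBIC),alpha=1.4)
o=np.zeros((600,800,3),np.uint8); o[:360]=cv2.resize(im[40:328],(800,360)); o[360:600,:320]=k(b,2); o[360:600,400:660]=k(b2,2); cv2.imwrite("pics/w5.png",o); cv2.imwrite("pics/w5full.png",im)
q=1.23
for z in (.08,.085,.09):
  for k in (-.032,0,.032): print(z,k,proj(c,F([k*np.sin(q),-.085+k*np.cos(q),z])).round(0))
for v in [(0,0,.045),(0,-.135,.05),(-.06,0,.015),(-.06,.0225,.015),(-.06,-.0225,.015)]: print(v,proj(c,F(v)).round(0))
```

```text
[ 0.53888932 -0.09386076  0.26455275] [-0.0008 -0.0833  0.1393] [ 0.95  0.42 -1.21  2.22  1.13  0.68  0.47]
[ 0.19 -0.07  0.04]
0.08 -0.032 [[317. 172.]]
0.08 0 [[317. 217.]]
0.08 0.032 [[317. 258.]]
0.085 -0.032 [[317. 173.]]
0.085 0 [[317. 220.]]
0.085 0.032 [[317. 262.]]
0.09 -0.032 [[317. 175.]]
0.09 0 [[317. 222.]]
0.09 0.032 [[317. 265.]]
(0, 0, 0.045) [[413. 234.]]
(0, -0.135, 0.05) [[256. 183.]]
(-0.06, 0, 0.015) [[432. 160.]]
(-0.06, 0.0225, 0.015) [[455. 168.]]
(-0.06, -0.0225, 0.015) [[408. 151.]]
```

View pics/w5.png

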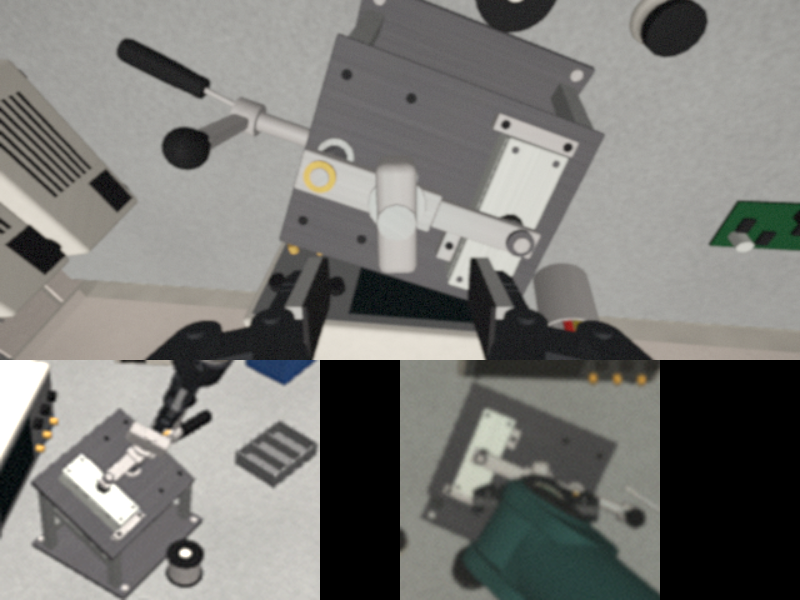

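servo_tool(
  increments=[
    [0,-0.01,0.15,0,0,0,-0.3],
    [0,-0.01,0.35,0,0,0,-0.3],
    [0,-0.01,0.54,0,0,0,-0.3],
    [0,-0.01,0.54,0,0,0,-0.3],
    [0,-0.01,0.54,0,0,0,-0.3],
  ],
  grip_force=40,
)

```text
clock: 34.95
position: [0.5704, -0.109, 0.1924]
tool_rot: [0.202, 0.027, 0.976, -0.077]
force: [0.1, -0.1, -0.5]
width: 0.0557
gripper_force: 0.0
```

servo_tool(
  increments=[
    [0,0,0,0,0,0,0.8],
    [0,0,0,0,0,0,0.8],
    [0,0,0,0,0,0,0.8],
    [0,0,0,0,0,0,0.8],
    [0,0,0,0,0,0,0.8],
  ],
)

```text
clock: 35.58
position: [0.5705, -0.1079, 0.1928]
tool_rot: [0.203, 0.026, 0.976, -0.076]
force: [-4.6, 4.0, 6.0]
width: 0.0216
gripper_force: 42.4
```

Run:
```python
from h import *
p,r=now(); s=sensors.sense(); print(toF(p).round(4),s["joint_positions"].round(2),(seat()[1].T@s["force"]).round(1),s["width"],s["gripper_force"]); print(np.degrees((r.inv()*tool(0,True,-.34)).as_rotvec()).round(2))
```

```text
[ 0.0003 -0.0841  0.0597] [ 0.81  0.56 -1.05  2.23  1.4   0.67  0.25] [-2.7  1.9  7.9] 0.02155521671732512 42.393420338630676
[0.21 0.08 0.1 ]
```

Gripped at 21.6 mm. Turn 90° clockwise.

servo_tool(
  increments=[
    [0,0,0.001,0,0,0.1,0.8],
    [0,0,0.003,0,0,0.2,0.8],
    [0,0,0.004,0,0,0.3,0.8],
    [0,0,0.005,0,0,0.4,0.8],
    [0,0,0.007,0,0,0.5,0.8],
    [0,0,0.008,0,0,0.6,0.8],
    [0,0,0.009,0,0,0.7,0.8],
    [0,0,0.01,0,0,0.8,0.8],
    [0,0,0.012,0,0,0.9,0.8],
    [0,0,0.013,0,0,1,0.8],
  ],
)

```text
clock: 36.83
position: [0.5691, -0.1105, 0.1903]
tool_rot: [0.197, 0.711, 0.669, 0.087]
force: [-10.3, 1.2, 11.5]
width: 0.0214
gripper_force: 43.3
```

```bash
cat > st2.py <<'E'
from h import *
p,r=now(); s=sensors.sense(); print(toF(p).round(4),s["joint_positions"].round(2),(seat()[1].T@s["force"]).round(1),(seat()[1].T@s["ft_torque"]).round(2),s["width"],s["gripper_force"]); 
y=seat()[1].T@r.as_matrix()[:,1]; z=seat()[1].T@r.as_matrix()[:,2]; print("nut angle if aligned", (np.arctan2(y[0],y[1])+np.pi/2)%np.pi, "tool z F",z.round(3))
E
python3 st2.py
```

```text
[-0.0011 -0.087   0.0576] [ 0.76  0.53 -0.96  2.24  1.39  0.62 -1.32] [-4.2 -2.9 14.7] [-0.45  1.19  0.17] 0.021368623818945272 43.28428566455841
nut angle if aligned 2.8055977942500867 tool z F [-0.002 -0.002 -1.   ]
```

servo_tool(
  increments=[
    [0,0,0,0,0,0.1,0.8],
    [0,0,0,0,0,0.2,0.8],
    [0,0,0.001,0,0,0.3,0.8],
    [0,0,0.002,0,0,0.4,0.8],
    [0,0,0.003,0,0,0.5,0.8],
    [0,0,0.004,0,0,0.6,0.8],
    [0,0,0.006,0,0,0.7,0.8],
    [0,0,0.007,0,0,0.8,0.8],
    [0,0,0.008,0,0,0.9,0.8],
    [0,0,0.008,0,0,0.95,0.8],
  ],
)

```text
clock: 38.08
position: [0.5677, -0.1088, 0.1875]
tool_rot: [0.084, 0.977, 0.011, 0.196]
force: [-8.8, 4.7, 3.4]
width: 0.0213
gripper_force: 42.4
```

```bash
python3 st2.py
```

```text
[-0.004  -0.0859  0.0558] [ 0.69  0.5  -0.87  2.24  1.37  0.56 -2.8 ] [-7.6  0.9  7.3] [0.09 1.85 0.19] 0.021332500173121372 42.404773235321045
nut angle if aligned 1.1531317078449357 tool z F [-0.006  0.001 -1.   ]
```

servo_tool(
  increments=[
    [0,0,0,0,0,0,-0.2],
    [0,0,0,0,0,0,-0.2],
    [0,0,0,0,0,0,-0.2],
    [0,0,-0.2,0,0,0,-0.2],
    [0,0,-0.4,0,0,0,-0.2],
    [0,0,-0.6,0,0,0,-0.2],
    [0,0,-0.6,0,0,0,-0.2],
  ],
)

```text
clock: 38.95
position: [0.5373, -0.0957, 0.2726]
tool_rot: [0.086, 0.976, 0.011, 0.2]
force: [0.8, -0.3, 0.0]
width: 0.0514
gripper_force: 0.0
```

servo_tool(
  increments=[
    [0,0,0,0,0,-0.9,1],
    [0,0,0,0,0,-0.9,1],
    [0,0,0,0,0,-0.9,1],
    [0,0,0,0,0,-0.9,1],
    [0,0,0,0,0,-0.9,1],
    [0,0,0,0,0,-0.9,1],
    [0,0,0,0,0,-0.9,1],
    [0,0,0,0,0,-0.9,1],
    [0,0,0,0,0,-0.9,1],
  ],
)

```text
clock: 40.08
position: [0.5364, -0.0964, 0.2695]
tool_rot: [0.193, 0.736, 0.642, 0.096]
force: [-0.0, -0.2, 0.6]
width: 0.0001
gripper_force: 0.0
```

```bash
cat > lv.py <<'E'
from h import *
p,r=now(); s=sensors.sense(); piv=F([0,-.215,-.044]); R=tool(-25,True)
e=seat()[1][:,0].copy(); e[2]=0; e/=np.linalg.norm(e); fy=seat()[1][:,1]
H=lambda h,v,y=0: piv+e*h+np.array([0,0,v])+fy*y
def hv(p): d=p-piv; return (d@e).round(4),d[2].round(4),(d@fy).round(4)
if __name__=="__main__": print(p,"h,v,y",hv(p),s["joint_positions"].round(2),s["force"].round(1),np.degrees((r.inv()*R).as_rotvec()).round(1))
E
python3 - <<'E'
from lv import *
from workcell import snapshot
import cv2
print("h,v,y",hv(p),s["joint_positions"].round(2))
d=snapshot("wrist"); cv2.imwrite("pics/w6.png",d["color"][:,:,::-1])
plan([(H(.015,.13),R),(H(.004,.065),R)])
E
```

```text
h,v,y (np.float64(-0.0795), np.float64(0.1708), np.float64(0.1284)) [ 0.97  0.41 -1.22  2.22  1.11  0.68 -1.15]
[-0.946, 0.223, 0.512, 0.182, 0.235, -0.821] rows>= 8
[0.073, 0.0, 0.434, -0.0, -0.0, -0.0] rows>= 2
ends [ 0.564  -0.2472  0.1637]
```

```bash
sed -i 's/R=tool(-25,True)/R=tool(-25,True,np.pi\/2)/' lv.py
python3 - <<'E'
from lv import *
print(R.as_matrix().round(2).tolist())
plan([(H(.015,.14),R),(H(.012,.065),R)])
E
```

```text
[[0.39, 0.92, -0.0], [0.92, -0.39, 0.0], [-0.0, -0.0, -1.0]]
[-0.953, 0.25, 0.452, 0.275, 0.035, 0.162] rows>= 3
[0.0, -0.02, 0.5, -0.0, 0.0, 0.0] rows>= 2
ends [ 0.5713 -0.2502  0.1637]
```

servo_tool(
  increments=[
    [-0.3,0.08,0.05,0.09,0.012,0.054,1],
    [-0.6,0.16,0.15,0.18,0.024,0.108,1],
    [-0.953,0.25,0.452,0.275,0.035,0.162,1],
    [-0.953,0.25,0.452,0.275,0.035,0.162,1],
    [-0.953,0.25,0.452,0.275,0.035,0.162,1],
  ],
)

```text
clock: 40.75
position: [0.5741, -0.2512, 0.2379]
tool_rot: [-0.001, 0.832, 0.554, -0.0]
force: [-0.1, 0.8, 0.9]
width: 0.0002
gripper_force: 0.0
```

```bash
python3 lv.py
python3 - <<'E'
from lv import *
plan([(H(.012,.065),R),(H(-.033,.065),R)])
E
```

```text
[ 0.57413403 -0.25122129  0.23793254] h,v,y (np.float64(0.015), np.float64(0.1392), np.float64(0.0001)) [ 1.05  0.7  -1.1   1.8   0.7   1.1  -0.7 ] [-0.1  0.8  0.9] [-0.1  0.   0. ]
[-0.001, -0.019, 0.495, -0.001, 0.0, 0.0] rows>= 2
[0.0, -0.3, -0.0, -0.0, 0.0, 0.0] rows>= 1
ends [ 0.5298 -0.2329  0.1637]
```

servo_tool(
  increments=[
    [0,-0.02,0.25,0,0,0,1],
    [0,-0.02,0.495,0,0,0,1],
    [0,-0.02,0.495,0,0,0,1],
    [0,-0.08,0.495,0,0,0,1],
    [0,-0.14,0.495,0,0,0,1],
    [0,-0.2,0.495,0,0,0,1],
    [0,-0.26,0.495,0,0,0,1],
    [0,-0.31,0.495,0,0,0,1],
    [0,-0.35,0.495,0,0,0,1],
    [0,-0.35,0.495,0,0,0,1],
  ],
)

```text
clock: 42.0
position: [0.525, -0.2306, 0.1653]
tool_rot: [0.0, 0.832, 0.555, -0.001]
force: [0.2, -0.5, 0.9]
width: 0.0001
gripper_force: 0.2
```

```bash
python3 lv.py
```

```text
[ 0.52498922 -0.23064348  0.16531337] h,v,y (np.float64(-0.0383), np.float64(0.0666), np.float64(0.0001)) [ 1.04  0.71 -1.05  1.98  0.79  0.93 -0.82] [ 0.2 -0.5  0.9] [-0.   0.1  0.1]
```

servo_tool(
  increments=[
    [0,0,-0.15,0,0,0,1],
    [0,-0.1,-0.3,0,0,0,1],
    [0,-0.2,-0.3,0,0,0,1],
    [0,-0.2,-0.2,0,0,0,1],
    [0,-0.2,-0.09,0,0,0,1],
    [0,-0.245,-0.03,0,0,0,1],
    [0,-0.29,0.04,0,0,0,1],
    [0,-0.33,0.12,0,0,0,1],
    [0,-0.36,0.19,0,0,0,1],
    [0,-0.36,0.19,0,0,0,1],
  ],
)

```text
clock: 43.25
position: [0.4758, -0.2104, 0.1355]
tool_rot: [0.0, 0.832, 0.555, -0.001]
force: [0.3, -0.1, 0.0]
width: -0.0001
gripper_force: 0.0
```

```bash
python3 lv.py
```

```text
[ 0.47578807 -0.21035906  0.13545108] h,v,y (np.float64(-0.0915), np.float64(0.0367), np.float64(-0.0001)) [ 1.05  0.69 -1.03  2.11  0.84  0.82 -0.9 ] [ 0.3 -0.1  0. ] [-0.   0.1  0.2]
```

servo_tool(
  increments=[
    [0,-0.02,0.08,0,0,0,1],
    [0,-0.02,0.16,0,0,0,1],
    [0,-0.02,0.2,0,0,0,1],
    [0,-0.015,0.245,0,0,0,1],
    [0,-0.01,0.28,0,0,0,1],
    [0,0,0.31,0,0,0,1],
    [0,0,0.325,0,0,0,1],
    [0,0,0.325,0,0,0,1],
  ],
)

```text
clock: 44.25
position: [0.4766, -0.2105, 0.088]
tool_rot: [0.001, 0.832, 0.555, 0.0]
force: [-0.1, 0.7, -0.5]
width: -0.0001
gripper_force: 0.0
```

```bash
python3 lv.py
```

```text
[ 0.476616   -0.21050773  0.08801028] h,v,y (np.float64(-0.0906), np.float64(-0.0107), np.float64(0.0001)) [ 0.99  0.75 -0.95  2.14  0.95  0.75 -0.99] [-0.1  0.7 -0.5] [0.1 0.1 0.1]
```

servo_tool(
  increments=[
    [0,0,-0.4,0,0,0,1],
    [0,0,-0.8,0,0,0,1],
    [0,0,-0.8,0,0,0,1],
  ],
)

```text
clock: 44.62
position: [0.48, -0.2103, 0.2127]
tool_rot: [0.005, 0.832, 0.555, 0.003]
force: [0.4, -0.0, -0.3]
width: -0.0
gripper_force: 0.0
```

```bash
cat > lk.py <<'E'
from lv import *
from workcell import snapshot
import cv2
print(hv(p))
K=lambda th: F([-.095*np.cos(th+.1745),-.215,-.044+.095*np.sin(th+.1745)])
for n in ("wrist","side","top"):
    s=sensors.sense(); d=snapshot(n); c=wcam(d,s) if n=="wrist" else (d["K"],d["R"],d["t"])
    m=(d["color"].max(2)<(50 if n=="wrist" else 45)).astype(np.uint8); m=cv2.morphologyEx(m,cv2.MORPH_OPEN,np.ones((3,3))) 
    N,l,st,ce=cv2.connectedComponentsWithStats(m)
    pr={th:proj(c,K(th))[0].round(0).tolist() for th in (0,.1,.2,.4,.8,1.1,1.48)}; print(n,pr)
    q=np.array(list(pr.values()))
    for i in range(1,N):
        if 20<st[i,4]<4000 and np.min(np.linalg.norm(q-ce[i],axis=1))<40: print("  ",st[i].tolist(),ce[i].round(1).tolist())
E
python3 lk.py
```

```text
(np.float64(-0.0876), np.float64(0.114), np.float64(0.0016))
wrist {0: [312.0, 188.0], 0.1: [310.0, 190.0], 0.2: [308.0, 193.0], 0.4: [309.0, 200.0], 0.8: [325.0, 215.0], 1.1: [354.0, 227.0], 1.48: [410.0, 239.0]}
   [298, 176, 27, 25, 514] [310.9, 188.3]
   [335, 253, 13, 14, 152] [340.6, 260.1]
side {0: [337.0, 163.0], 0.1: [338.0, 161.0], 0.2: [338.0, 160.0], 0.4: [338.0, 155.0], 0.8: [335.0, 145.0], 1.1: [331.0, 138.0], 1.48: [323.0, 129.0]}
   [323, 88, 33, 39, 744] [340.4, 104.9]
   [291, 105, 11, 6, 59] [295.8, 107.8]
   [322, 136, 13, 11, 76] [327.7, 140.9]
   [335, 161, 6, 6, 30] [337.6, 163.3]
top {0: [419.0, 216.0], 0.1: [420.0, 217.0], 0.2: [420.0, 216.0], 0.4: [422.0, 215.0], 0.8: [427.0, 209.0], 1.1: [431.0, 201.0], 1.48: [437.0, 189.0]}
   [428, 186, 26, 30, 359] [437.1, 204.7]
   [416, 213, 7, 8, 48] [419.0, 216.4]
```

Run:
```python
from lv import *
from workcell import snapshot
import cv2
for n in ("side","top"):
    d=snapshot(n); c=(d["K"],d["R"],d["t"]); im=d["color"]
    q=proj(c,F([0,0,.015]))[0]; m=(im.min(2)>(150 if n=="side" else 95)).astype(np.uint8)
    x,y=q.astype(int); M=np.zeros_like(m); M[y-35:y+35,x-35:x+35]=m[y-35:y+35,x-35:x+35]
    N,l,st,ce=cv2.connectedComponentsWithStats(M); print(n,"pred corners",[proj(c,F([a,b,.015]))[0].round(1).tolist() for a,b in ((.06,.0225),(.06,-.0225),(-.06,-.0225),(-.06,.0225))])
    for i in range(1,N):
        if st[i,4]>60:
            pt=cv2.findNonZero((l==i).astype(np.uint8)); print(st[i].tolist(),ce[i].round(1).tolist(),cv2.boxPoints(cv2.minAreaRect(pt)).round(1).tolist())
```

```text
side pred corners [[260.0, 164.4], [269.7, 156.3], [298.3, 183.6], [289.0, 192.2]]
[295, 144, 18, 10, 72] [303.7, 148.3] [[294.70001220703125, 146.89999389648438], [296.5, 142.1999969482422], [313.6000061035156, 149.0], [311.70001220703125, 153.6999969482422]]
[283, 156, 16, 14, 80] [290.7, 163.3] [[283.0, 168.0], [294.5, 155.5], [299.1000061035156, 159.8000030517578], [287.6000061035156, 172.3000030517578]]
[262, 158, 37, 34, 422] [279.9, 174.5] [[261.70001220703125, 165.3000030517578], [270.20001220703125, 156.39999389648438], [298.6000061035156, 183.39999389648438], [290.1000061035156, 192.3000030517578]]
top pred corners [[362.8, 133.6], [378.1, 140.2], [360.3, 180.6], [345.4, 174.0]]
[346, 135, 50, 49, 1018] [367.9, 161.1] [[344.6000061035156, 177.0], [361.8999938964844, 133.8000030517578], [405.29998779296875, 151.10000610351562], [388.0, 194.39999389648438]]
```

```bash
python3 -c "
from workcell import ticket
print(ticket.hand_in())"
```

```text
the job is handed in; nothing more can be done
None
```

I handed the job in after about 45 s of the 72 s. My last images put the box home against the ledge and side stop, and the lever closed at about 0.03 rad. The nut is at about 4.3 rad, judged from how far I turned it. I could not measure the foot force; at that nut setting it should be about 28 N. I took no check picture of the bystanders at the end, and the hand-in reported no verdict.

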